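# Free the glass plate from its holder and present its label to the code reader

### The arm

A 7-joint arm with a two-finger parallel gripper is mounted at the origin on the work surface. World frame = base frame: x ahead of the robot, y to its left, z up, the work surface at z = 0. Lengths are in mm, angles in rad, forces in N, time in s.
With the tool pointing down it reaches from about 400 to 875 mm from the base axis. Payload 4.4 kg.
Tool frame: the origin (TCP) lies at the very end of the fingers, on their centre line; the grasp point (between the pads) lies 19 mm behind it; z points along the fingers, y is the direction in which the jaws open and shut (so a half turn about z gives the same grasp; the last joint's range is limited). The gripper opens to 85 mm and grips with 20 to 120 N. Pads are 22 mm wide; open, the fingers measure 114 mm over their backs; the gripper's body (76 mm by 85 mm) begins 54 mm behind the grasp point. The pads swing forward as they close: fully open they stand 13 mm farther back than shut.
Start: joints at [-1.243, 0.628, 0.038, 1.517, -0.027, 0.996, -0.02], TCP at [249.382, 600.272, 200.913] pointing down, gripper open.
Joint ranges: [-3.06, 3.06], [-0.37, 2.12], [-1.25, 1.32], [0.18, 2.47], [-1.1, 4.24], [0.23, 1.98], [-2.94, 2.94]. Speed limits (rad/s): [2.57, 2.57, 3.14, 3.14, 3.14, 3.14, 3.14].

### API

Orientations are given as [roll, pitch, yaw] about the fixed x, y, z axes, in that order (R = Rz(yaw) Ry(pitch) Rx(roll)).
In Python, from cell import read_state, get_image, finish_job gives the robot as it stands.
- The arm moves only by the tool carry_out, never from a script. Its argument "series" is a list that holds one entry, the list of rows, each a list of 7 numbers: the shift along the tool's x, y, z in cm, then the turn, a rotation vector about the tool's x, y, z in rad, then the finger opening in cm, from 0 to 8.54. In form: [[[x, y, z, wx, wy, wz, grip], ...]]. A call has 1 to 5 rows; each row is the pose to reach, as a shift and turn from the pose commanded when the call began, along the tool's axes at that moment; what a row does not reach only later rows make up. A row lasts 1/12 s, in which the tool goes at most 41.7 mm and 7.16 degrees, less where a joint would pass 70% of its speed; a pose out of reach is approached as far as the arm can. A call with a gripper value outside its range is refused whole. The fingers move at their own pace and stop on an object; the grip force is fixed at half the most. Time passes only in rows, so rows that repeat a pose let the fingers close. It gives the time, the measured TCP pose, the force and the opening at its end, in the units of the state.
- read_state(): the state, without advancing time (a new reading comes with each control period).
- get_image(name): name is "side" or "top"; returns a dict with "img" (480x640x3 uint8, blue, green, red), "z_map" (480x640 float32, mm along the optical axis (not along the pixel's ray), 0 where there is no reading), "mtx" (3x3 intrinsics, pixels), "T" (4x4, takes a point from camera to world coordinates). Camera axes: x right, y down, z forward; pixel columns grow to the right and rows downward; lengths in mm; the calibration is good to about 2 mm. A picture is of the moment at which its call begins.
- finish_job(): hands the job in, once; it reports no verdict.
The state is a dict: "clock": time; "qpos": joint angles; "qd": joint speeds; "tau": joint torques, N m; "eef_pos": TCP position; "tool_rot": TCP orientation; "force": force on the tool from outside, world axes, zero at the start; "torque": the same for the moment, N m; "width": finger opening in mm.
Only numpy, scipy, OpenCV 4.12 (cv2) and the standard library are available. Lean on these libraries where they do the work, as an engineer would, in place of code of your own. Each camera call takes 0.05 s, during which the arm holds its last target.

### The job

The glass calibration plate is clamped in the round holder: swing the holder's lever anticlockwise (seen from above) until it drops into the other, marked notch so that the jaws let the plate go, and leave the lever there. Then take the plate by its plain end, lift it out and hold it label up and level, its label end - the one with the small corner notch - pointing at the code reader and the label in the middle of the reader's view, about 11 cm from its window. Finish while still holding it there, steady; do not push the other things on the bench about.

Things in the scene. Friction and masses are not known exactly. Their poses are not given: they have to be found in the camera images.
- holder: round bench holder, fixed, turned to any angle: foot 124 mm across, dark swivel 116 mm across (top at 18 mm), on it a steel slideway 146 x 24 mm (top at 26 mm) and two rests, 22 mm wide, that carry the plate. Origin: centre of its underside, on the table; z up, x along slideway and plate. An aluminium quadrant under the lever has two dark notches; the open one has two lines and a dot beside it
- nest (a point): centre of the seated plate, in the holder's frame at (0, 0, 38.5 mm), axes as the holder's; the plate lies 36 to 41 mm above the table, its long edges free. At each end a steel jaw, 16 mm wide and up to 45 mm above the table, holds it: the jaw's 12 mm wide lip reaches 4 mm over the plate's end, 1 mm above it
- clamp_lever (a joint): lever angle about the vertical line through the holder's origin, growing anticlockwise seen from above: 0 rad in the clamped notch, 1.0 (its stop) in the marked open notch. An over-centre spring resists over the first half (up to about 5 N at the grip) and throws it into the open notch over the second. Both jaws draw back 8 mm with it
- lever_grip (a point): middle of the lever's upright black grip, a cylinder 18 mm across standing from 24 to 60 mm above the table, 94 mm from the holder's axis; this point is 42 mm above the table. The lever's bar under it is at 18 mm and lower
- plate_center (a point): centre, half-way up, of the glass plate, 80 x 30 x 5 mm, about 31 g: clear middle with an etched scale, both ends matt for 22 mm. x along it to the label end, y across, z up out of the labelled face. At the label end the +y corner (left, seen from above with that end away from you) has a 8 x 8 mm square notch. It starts label up; which way round to the lever is to be seen
- plate_label (a point): the label: middle of the 8 mm etched code on the upper face of the label end, 28 mm from the plate's centre towards +x; axes as the plate's
- plate_plain_end (a point): middle of the edge of the plain (un-notched) end, 40 mm from the plate's centre towards -x; axes as the plate's
- reader: code reader, fixed: black head 75 x 70 x 46 mm on a bent steel neck over a round foot 96 mm across. Origin: on the table straight under the reading spot; x points level from there to the reader, z up. Foot centre at x = 150 mm; the head, up to 255 mm above the table, looks 45 degrees down towards -x; nothing of it is nearer than x = 60 mm
- reader_window (a point): centre of the reader's dark window, in the reader's frame at (78, 0, 183 mm)
- reading_spot (a point): where the label is read: middle of the reader's view, 110 mm from the window, in the reader's frame at (0, 0, 105 mm); axes as the reader's
- tweezers: bystander: steel tweezers lying flat, 122 mm long along x, 9 mm high; origin under the middle
- board: bystander: small green circuit board, 60 x 38 mm, 9 mm high; origin under its centre
- flux_jar: bystander: jar 42 mm across, 42 mm high; origin under its centre
- solder_spool: bystander: metal spool 54 mm across, 42 mm high, standing; origin under its centre
- screwdriver: bystander: screwdriver lying along its x, 160 mm long, about 25 mm high; origin under it
- parts_tray: bystander: grey divided tray 90 x 130 mm, 22 mm high; origin under its centre
- tool_cup: bystander: dark steel cup 72 mm across, 95 mm high, with tools standing in it to 170 mm; origin under its centre

How it is judged:
By the outcome, as a careful person would: the job done as asked, in the order asked, and still so for the second after the job is handed in, while the arm keeps its last pose, push and grip.
It also fails if it takes over 54 s, if anything falls off the work surface, if the arm or the gripper's body presses on something with over 40 N, if the wrist force passes 120 N, or if a joint passes its speed limit or range.

## Working session

There is one attempt and no reset: what is moved stays moved. The work goes in short steps, Python scripts to look and compute and a tool call to move; the robot and the scene stay as the last step left them, time stands still between calls to the robot, and variables do not carry over. Pictures are saved under pics/ and viewed, and the job is handed in when it is done.

Besides the shell and the picture viewer there is one more tool, called after "Call:" as name(argument=value, ...) on one line, values as JSON. carry_out: Moves the arm, as the interface text tells. Its arguments: {"type":"object","properties":{"series":{"type":"array","items":{"type":"array","items":{"type":"array","items":{"type":"number"}}}}},"required":["series"]}

```bash
mkdir -p pics; ls; python3 - <<'E'
from cell import *
import cv2,numpy as np
s=read_state();print({k:np.round(v,3).tolist() for k,v in s.items()})
for n in("side","top"):
    d=get_image(n);cv2.imwrite(f"pics/{n}0.png",d["img"]);print(n,d["mtx"].tolist(),np.round(d["T"],3).tolist())
    np.savez(f"{n}0.npz",**d)
E
```

```text
pics
{'clock': 0.0, 'qpos': [-1.243, 0.629, 0.038, 1.518, -0.027, 0.996, -0.02], 'qd': [-0.001, 0.001, 0.001, -0.001, 0.001, -0.002, 0.001], 'tau': [0.001, -56.339, 1.227, -19.344, 0.011, 0.011, -0.0], 'eef_pos': [249.14, 599.59, 199.957], 'tool_rot': [-3.14, 0.0, 2.748], 'force': [0.362, 0.205, -0.765], 'torque': [-0.036, -0.021, -0.039], 'width': 85.209}
side [[554.3673685295532, 0.0, 334.98778857841154], [0.0, 554.3673685295532, 234.81937166006014], [0.0, 0.0, 1.0]] [[0.983, -0.136, 0.126, 392.799], [-0.186, -0.75, 0.635, -840.805], [0.008, -0.648, -0.762, 1128.737], [0.0, 0.0, 0.0, 1.0]]
top [[470.7818832595524, 0.0, 319.29697471535474], [0.0, 470.7818832595524, 237.82231475993242], [0.0, 0.0, 1.0]] [[-0.117, -0.971, 0.211, 370.811], [-0.993, 0.114, -0.026, 8.828], [0.001, -0.212, -0.977, 1114.091], [0.0, 0.0, 0.0, 1.0]]
```

View pics/side0.png

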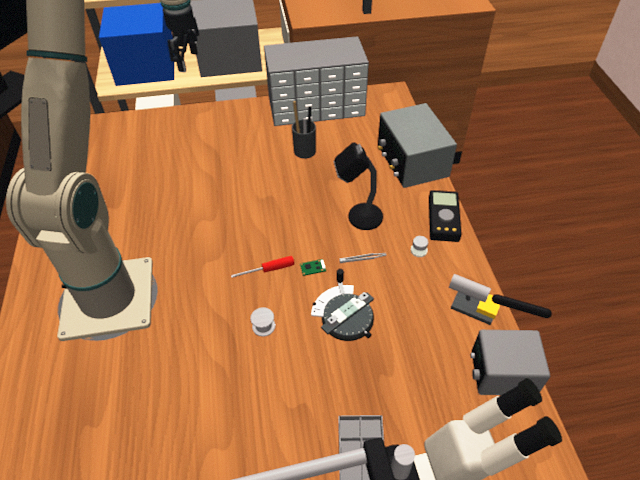

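View pics/top0.png

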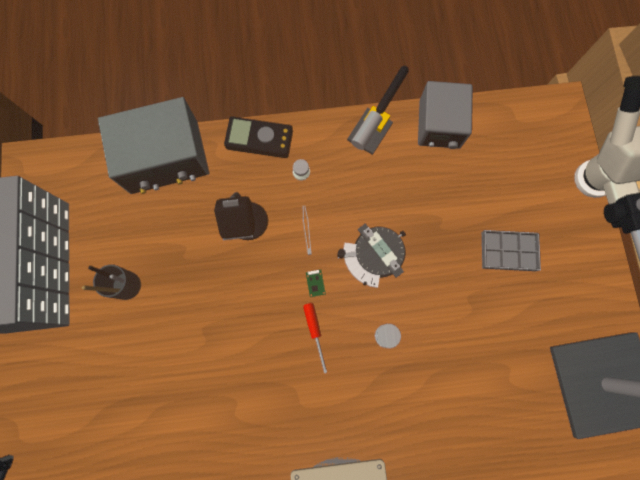

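Side view: holder at about (347,315), lever grip (340,275), reader at (355,160). Top view: holder (380,250), lever grip (342,254), reader (240,215). I'll zoom in on the holder and reader.

```bash
python3 - <<'E'
import cv2,numpy as np
def crop(n,x0,y0,w,h,k,o):
    im=np.load(f"{n}0.npz")["img"][y0:y0+h,x0:x0+w]
    cv2.imwrite(f"pics/{o}.png",cv2.resize(im,None,fx=k,fy=k,interpolation=cv2.INTER_CUBIC))
crop("side",305,255,80,60+30,6.6,"c_side")
crop("top",330,210,90,90,6.6,"c_top")
crop("top",200,180,90,70,8,"r_top")
crop("side",325,135,75,100,6,"r_side")
E
```

```text
(no output)
```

View pics/c_side.png

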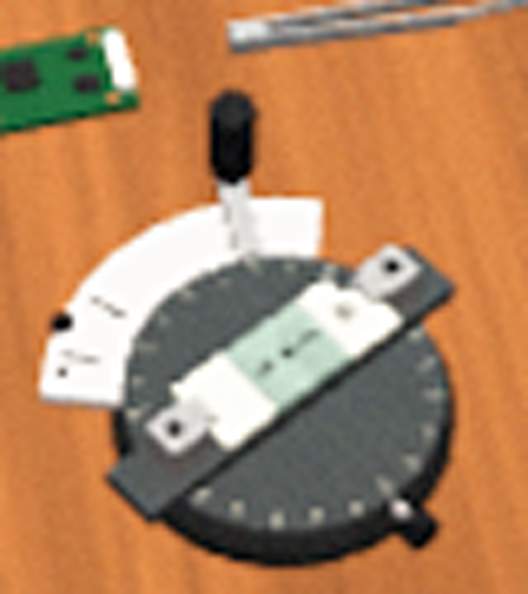

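View pics/c_top.png

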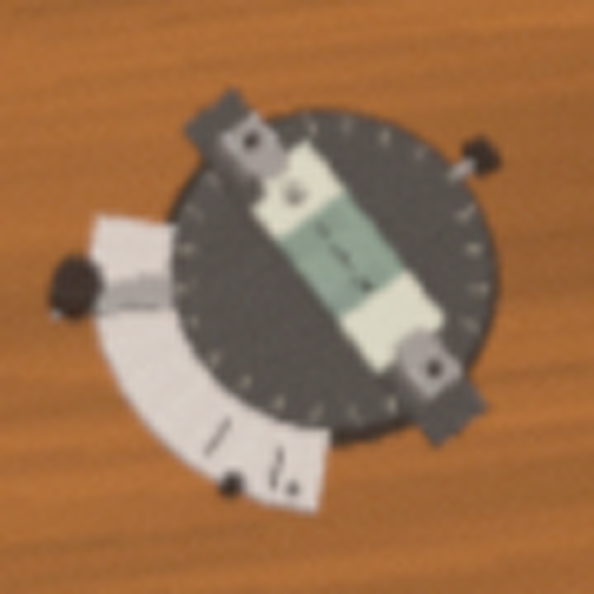

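View pics/r_top.png

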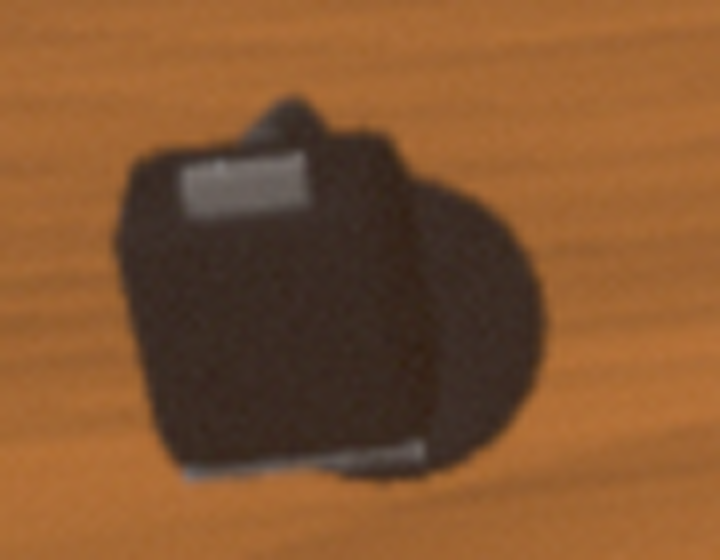

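View pics/r_side.png

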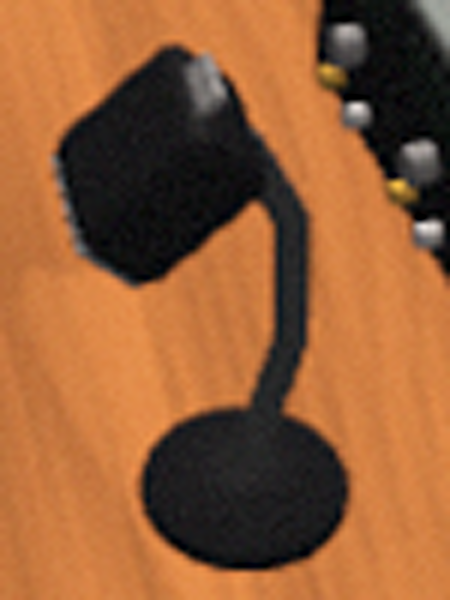

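```bash
cat > h.py <<'E'
import numpy as np,cv2
def ray(d,u,v,z):
    K,T=d["mtx"],d["T"]; r=T[:3,:3]@np.linalg.inv(K)@np.array([u,v,1.]); o=T[:3,3]
    return o+r*(z-o[2])/r[2]
def tri(ds,ps):
    A=np.zeros((3,3));b=np.zeros(3)
    for d,p in zip(ds,ps):
        r=d["T"][:3,:3]@np.linalg.inv(d["mtx"])@np.array([p[0],p[1],1.]);r/=np.linalg.norm(r)
        P=np.eye(3)-np.outer(r,r);A+=P;b+=P@d["T"][:3,3]
    return np.linalg.solve(A,b)
def cloud(d):
    v,u=np.mgrid[:480,:640]; z=d["z_map"];
    p=np.stack([u*z,v*z,z],-1)@np.linalg.inv(d["mtx"]).T
    return p@d["T"][:3,:3].T+d["T"][:3,3]
def proj(d,p):
    q=d["T"][:3,:3].T@(np.asarray(p,float)-d["T"][:3,3]); q=d["mtx"]@q; return q[:2]/q[2]
E
python3 - <<'E'
from h import *
np.set_printoptions(precision=1,suppress=True)
S=dict(np.load("side0.npz"));T=dict(np.load("top0.npz"))
f=lambda x,y:(330+(x-3)/6.6,210+(y-3)/6.6)
g=lambda x,y:(305+(x-3)/6.6,255+(y-3)/6.6)
for nm,a,b,z in [("jawA(label)",(251,140),(390,266),45),("jawB",(434,369),(175,429),45),("label",(292,192),(345,310),41),("griptop",(75,283),(233,100),60),("dot",(292,488),(63,372),14),("plainTopL",(375,370),(235,445),41),("plainR",(445,320),(175,385),41)]:
    print(nm,ray(T,*f(*a),z),ray(S,*g(*b),z),tri([T,S],[f(*a),g(*b)]))
# swivel circle in each view by dark low-sat mask
for n,d,(x0,y0,x1,y1) in (("top",T,(330,210,420,300)),("side",S,(305,255,385,345))):
    c=cloud(d)[y0:y1,x0:x1]; im=d["img"][y0:y1,x0:x1].astype(int)
    m=(im.max(-1)<110)&(im.max(-1)-im.min(-1)<25)&(abs(c[...,2]-18)<3)
    p=c[m];print(n,m.sum(),p.min(0),p.max(0))
    (cx,cy),r=cv2.minEnclosingCircle(p[:,:2].astype(np.float32));print(cx,cy,r)
    for lo,hi in((34,50),(50,70)):
        m=(c[...,2]>lo)&(c[...,2]<hi); print(lo,m.sum(),c[m].mean(0) if m.any() else 0)
    # reader
    C=cloud(d); R=(C[...,0]>200)&(C[...,0]<1000)
E
```

```text
jawA(label) [ 604.9 -133.3   45. ] [ 603.9 -131.    45. ] [ 603.8 -132.9   48.1]
jawB [ 516.5 -185.2   45. ] [ 516.4 -183.5   45. ] [ 516.1 -184.8   47.2]
label [ 585.4 -145.7   41. ] [ 584.9 -143.8   41. ] [ 584.7 -145.3   43.4]
griptop [558.5 -64.1  60. ] [560.6 -59.6  60. ] [558.7 -63.7  65.4]
dot [ 484.4 -134.4   14. ] [ 484.8 -134.1   14. ] [ 484.5 -134.3   14.3]
plainTopL [ 519.1 -165.5   41. ] [ 536.  -191.1   41. ] [ 532.2 -171.2    6.4]
plainR [ 533.7 -192.4   41. ] [ 520.1 -163.5   41. ] [ 521.9 -185.6   77.7]
top 900 [ 502.8 -222.5   15.1] [ 621.3 -103.1   21. ]
568.488525390625 -161.4811248779297 65.72612762451172
34 571 [ 559.9 -158.6   42.9]
50 58 [560.1 -72.8  59.6]
side 602 [ 487.9 -226.    15.1] [ 616.8 -102.8   21. ]
543.6672973632812 -168.3936004638672 77.73089599609375
34 564 [ 557.8 -156.8   43.4]
50 59 [555.7 -81.   58.6]
```

```bash
python3 - <<'E'
from h import *
np.set_printoptions(precision=1,suppress=True)
S=dict(np.load("side0.npz"));T=dict(np.load("top0.npz"))
C={}
for n,d,(x0,y0,x1,y1) in (("top",T,(205,180,285,250)),("side",S,(325,135,392,235))):
    c=cloud(d)[y0:y1,x0:x1].reshape(-1,3); im=d["img"][y0:y1,x0:x1].astype(int).reshape(-1,3)
    dark=(im.max(-1)<90)
    z=c[:,2]; f=dark&(z>4)&(z<30)&(im.max(-1)<90)
    print(n,"heights hist",np.histogram(z[dark],bins=[-20,4,10,20,40,80,120,160,180,200,220,240,260,300])[0])
    ft=c[f]; print("foot",ft.mean(0),ft.min(0),ft.max(0), np.median(ft[:,2]))
    h=c[(z>135)&(z<275)]; print("head",h.mean(0),h.min(0),h.max(0))
    r=cv2.minAreaRect(h[:,:2].astype(np.float32)); print("rect",r, np.round(cv2.boxPoints(r)))
    for zz in range(140,270,15):
        q=c[(z>zz)&(z<zz+15)]
        if len(q)>3: print(zz,len(q),q.mean(0),q.min(0),q.max(0))
# foot ellipse: mask in each view, ray to z
f=lambda x,y:(200+(x-3.5)/8,180+(y-3.5)/8); g=lambda x,y:(325+(x-2.5)/6,135+(y-2.5)/6)
print("side foot pts",[ray(S,*g(*p),4) for p in ((142,488),(348,490),(245,570),(160,540),(330,540))])
print("top foot pts",[ray(T,*f(*p),4) for p in ((545,320),(500,220),(500,430),(400,478))])
print("top silver",[ray(T,*f(*p),200) for p in ((185,472),(425,450))])
print("top slab",[ray(T,*f(*p),250) for p in ((180,170),(303,155),(187,217),(310,205))])
for nm,d,p in (("tweezA",T,(307,207)),("tweezB",T,(309,253)),("board",T,(315,284)),("board c",T,(307,270)),("board d",T,(325,296)),("board d",T,(322,270)),("board d",T,(310,298)),("sd",T,(305,304)),("sd",T,(325,372)),("spool",T,(388,336)),("jar",T,(301,168)),("quadnotch",T,(330+(232-3)/6.6,210+(485-3)/6.6))): print(nm,ray(d,*p,10))
E
```

```text
top heights hist [  0  36 313  52   0   0   0   0  33 388 568 377   0]
foot [665.5 120.5  15.3] [625.2  99.3   4.6] [714.1 163.5  26.1] 15.147199047325557
head [622.4 143.5 229. ] [586.8 110.7 164.5] [690.4 181.2 259.4]
rect ((638.58935546875, 145.7952423095703), (70.3830795288086, 103.53474426269531), 89.30020141601562) [[586. 111.]
 [690. 110.]
 [691. 180.]
 [587. 182.]]
170 9 [686.9 141.9 179.8] [680.1 137.9 174.3] [690.4 148.8 184.5]
185 61 [605.6 140.9 196.3] [586.8 110.9 187.2] [685.  175.2 200. ]
200 269 [599.4 142.2 208.7] [588.4 110.9 200.4] [678.4 181.1 215. ]
215 403 [615.9 143.1 222.9] [595.3 110.7 215.1] [669.9 181.2 230. ]
230 481 [631.  143.6 237.5] [611.5 110.8 230.1] [662.1 180.5 245. ]
245 308 [638.7 145.6 249.5] [627.1 113.6 245.1] [651.3 177.5 259.4]
side heights hist [ 14  49 385 294 204 128  55  35 108 273 334 191   0]
foot [673.4 143.8  17.9] [624.7  96.1   4.2] [786.5 415.6  29.6] 18.071336020194508
head [628.4 133.2 219. ] [585.  106.1 135.2] [689.9 179.9 262. ]
rect ((637.5352783203125, 142.78170776367188), (73.61324310302734, 104.80146789550781), 88.6054382
[... 721 characters left out ...]
5.1,   4. ]), array([704.4, 111.4,   4. ])]
top foot pts [array([669.9,  98.7,   4. ]), array([702.9, 109.5,   4. ]), array([637.3, 115.5,   4. ]), array([626. , 146.7,   4. ])]
top silver [array([588.7, 175.3, 200. ]), array([587.3, 115.6, 200. ])]
top slab [array([650.5, 161.9, 250. ]), array([650.9, 132.4, 250. ]), array([638.7, 161.1, 250. ]), array([638.3, 131.8, 250. ])]
tweezA [688.5   0.3  10. ]
tweezB [574.9   8.2  10. ]
board [499.7   2.5  10. ]
board c [534.8  17.5  10. ]
board d [469.  -17.5  10. ]
board d [530.7 -17.8  10. ]
board d [468.5  17.9  10. ]
sd [456.  31.  10.]
sd [299.1   2.9  10. ]
spool [ 361.3 -150.2   10. ]
jar [790.    3.9  10. ]
quadnotch [ 488.3 -113.8   10. ]
```

```bash
cat >> h.py <<'E'
from scipy.spatial.transform import Rotation as Ro
def Rt(yaw): return Ro.from_euler('xyz',[np.pi,0,np.radians(yaw)])
def rows(tg):
    from cell import read_state
    s=read_state(); R=Ro.from_euler('xyz',s["tool_rot"]); p=s["eef_pos"]
    print("now",np.round(p,1),np.round(np.degrees(s["tool_rot"]),1),"F",np.round(s["force"],1),"w",round(float(s["width"]),1),"t",s["clock"],"q",np.round(s["qpos"],2))
    for (x,y,z,yaw) in tg:
        print((x,y,z,yaw),"->",np.round(R.inv().apply(np.array([x,y,z])-p)/10,2),np.round((R.inv()*Rt(yaw)).as_rotvec(),3))
E
python3 - <<'E'
from h import *
S=dict(np.load("side0.npz"));T=dict(np.load("top0.npz"))
f=lambda x,y:(200+(x-3.5)/8,180+(y-3.5)/8); g=lambda x,y:(325+(x-2.5)/6,135+(y-2.5)/6)
# foot: circle fit (dark outline points on z~4..8)
from scipy.optimize import least_squares
for n,P in (("side",[ray(S,*g(*p),6) for p in ((142,488),(348,490),(245,570),(160,540),(330,540),(190,425))]),("top",[ray(T,*f(*p),6) for p in ((545,320),(500,220),(500,430),(400,478),(530,270),(535,380))])):
    P=np.array(P)[:,:2]; r=least_squares(lambda c:np.linalg.norm(P-c,axis=1)-48,[672,145]);print(n,r.x,r.fun.round(1))
print("cup",ray(T,110,283,95))
rows([(410,230,230,125),(559.5,-64.5,130,90.5)])
E
```

```text
side [672.19580989 145.39935517] [-1.4 -0.5 -0.6  1.  -0.3 -0.2]
top [672.83076819 146.92819438] [ 0.5 -0.2 -0.  -0.7 -1.   0.7]
cup [543.77069521 444.28711139  95.        ]
now [249.1 599.7 200.1] [-179.9    0.   157.4] F [-1.  -0.1 -0.2] w 85.3 t 0.1 q [-1.24  0.63  0.04  1.52 -0.03  1.   -0.02]
(410, 230, 230, 125) -> [-29.04 -27.97  -2.94] [-0.002  0.001  0.566]
(559.5, -64.5, 130, 90.5) -> [-54.14 -49.41   7.09] [-2.000e-03  1.000e-03  1.168e+00]
```

Call:
carry_out(series=[[[-12,-11,-3,0,0,0.2,4.5],[-20,-19,-3,0,0,0.4,4.5],[-29,-28,-3,0,0,0.57,4.5],[-29,-28,-3,0,0,0.57,4.5],[-29,-28,-3,0,0,0.57,4.5]]])

```text
clock: 0.52
eef_pos: [332.8, 408.3, 219.4]
tool_rot: [-3.141, 0.0, 2.172]
force: [0.4, -0.8, -0.4]
width: 45.2
```

Call:
carry_out(series=[[[0,0,0,0,0,0,4.5],[0,0,0,0,0,0,4.5],[0,0,0,0,0,0,4.5]]])

```text
clock: 0.77
eef_pos: [332.2, 411.1, 219.6]
tool_rot: [3.142, -0.001, 2.178]
force: [-0.6, 0.5, 0.2]
width: 45.3
```

```bash
python3 - <<'E'
from h import *
rows([(410,230,230,125),(559.5,-64.5,130,90.5)])
E
```

```text
now [332.2 411.1 219.6] [ 1.800e+02 -1.000e-01  1.248e+02] F [-0.6  0.5  0.2] w 45.3 t 0.7667 q [-1.09  0.44  0.2   1.84 -0.11  0.88 -0.22]
(410, 230, 230, 125) -> [-19.31  -3.95  -1.06] [ 0.    -0.001 -0.003]
(559.5, -64.5, 130, 90.5) -> [-52.03  -8.49   8.91] [-0.    -0.001  0.599]
```

Call:
carry_out(series=[[[-19.3,-4,-1,0,0,0,4.5],[-19.3,-4,-1,0,0,0,4.5],[-19.3,-4,-1,0,0,0,4.5],[-19.3,-4,-1,0,0,0,4.5],[-19.3,-4,-1,0,0,0,4.5]]])

```text
clock: 1.18
eef_pos: [410.5, 227.6, 229.6]
tool_rot: [-3.141, 0.001, 2.179]
force: [0.1, -1.0, -0.5]
width: 45.1
```

Call:
carry_out(series=[[[0,0,0,0,0,0,4.5],[0,0,0,0,0,0,4.5]]])

```text
clock: 1.35
eef_pos: [410.3, 229.2, 229.6]
tool_rot: [3.141, -0.0, 2.177]
force: [-0.2, 0.0, -0.1]
width: 45.6
```

```bash
python3 - <<'E'
from h import *
rows([(430,60,200,110),(559.5,-64.5,130,90.5)])
E
```

```text
now [410.3 229.2 229.6] [180.   -0.  124.7] F [-0.2  0.  -0.1] w 45.6 t 1.35 q [-0.75  0.34  0.24  1.97 -0.11  0.84  0.16]
(430, 60, 200, 110) -> [-15.03  -8.02   2.95] [ 0.    -0.     0.257]
(559.5, -64.5, 130, 90.5) -> [-32.64  -4.46   9.95] [ 0.    -0.     0.597]
```

Call:
carry_out(series=[[[-15,-8,2,0,0,0.3,4.5],[-15,-8,2,0,0,0.3,4.5],[-15,-8,2,0,0,0.3,4.5],[-15,-8,2,0,0,0.3,4.5],[-22,-7,4,0,0,0.4,4.5]]])

```text
clock: 1.77
eef_pos: [452.5, 34.5, 199.1]
tool_rot: [-3.139, -0.002, 1.781]
force: [-0.4, 1.2, -0.2]
width: 44.8
```

Call:
carry_out(series=[[[0,0,0,0,0,0,4.5],[0,0,0,0,0,0,4.5]]])

```text
clock: 1.93
eef_pos: [456.4, 35.0, 198.3]
tool_rot: [-3.141, 0.0, 1.778]
force: [-0.5, 0.6, -0.3]
width: 45.1
```

```bash
python3 - <<'E'
from h import *
rows([(559.5,-64.5,110,90.5)])
E
```

```text
now [456.4  35.  198.3] [-180.     0.   101.9] F [-0.5  0.6 -0.3] w 45.1 t 1.9333 q [-0.42  0.38  0.38  2.04 -0.2   0.75  0.29]
(559.5, -64.5, 110, 90.5) -> [-11.85   8.05   8.82] [-0.001  0.     0.198]
```

Call:
carry_out(series=[[[-11.8,8,8.8,0,0,0.2,4.5],[-11.8,8,8.8,0,0,0.2,4.5],[-11.8,8,8.8,0,0,0.2,4.5],[-11.8,8,8.8,0,0,0.2,4.5],[-11.8,8,8.8,0,0,0.2,4.5]]])

```text
clock: 2.35
eef_pos: [560.6, -66.6, 106.6]
tool_rot: [-3.14, 0.003, 1.578]
force: [-0.2, -0.6, 0.1]
width: 45.0
```

Call:
carry_out(series=[[[0,0,0,0,0,0,4.5],[0,0,0,0,0,0,4.5]]])

```text
clock: 2.52
eef_pos: [557.5, -61.2, 110.5]
tool_rot: [-3.14, -0.002, 1.582]
force: [0.2, 1.7, -0.4]
width: 45.3
```

```bash
python3 - <<'E'
from h import *
from cell import get_image
rows([(559.5,-64.5,28,90.5)])
a=get_image("side")["img"][200:340,260:420];b=get_image("top")["img"][190:310,290:430]
cv2.imwrite("pics/l1s.png",cv2.resize(a,None,fx=4,fy=4));cv2.imwrite("pics/l1t.png",cv2.resize(b,None,fx=4,fy=4))
E
```

```text
now [557.5 -61.2 110.5] [-1.799e+02 -1.000e-01  9.060e+01] F [ 0.2  1.7 -0.4] w 45.3 t 2.5167 q [-0.16  0.65  0.35  1.86 -0.33  0.69  0.39]
(559.5, -64.5, 28, 90.5) -> [-0.35  0.21  8.25] [-0.002 -0.002  0.002]
```

View pics/l1s.png

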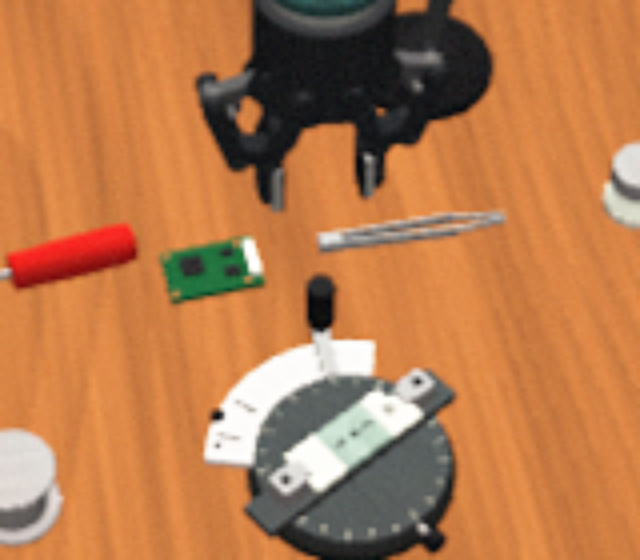

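View pics/l1t.png

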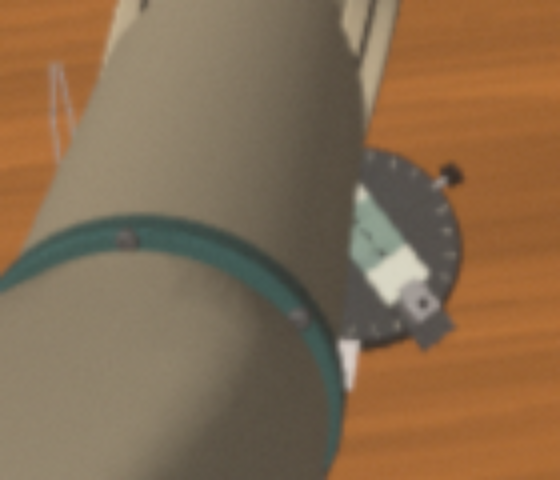

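Side view: the open fingers (crop (275,200) and (368,190)) straddle the grip (320,290) as planned. Descending.

Call:
carry_out(series=[[[-0.4,0.2,4,0,0,0,4.5],[-0.4,0.2,7,0,0,0,4.5],[-0.4,0.2,8.2,0,0,0,4.5],[-0.4,0.2,8.2,0,0,0,4.5],[-0.4,0.2,8.2,0,0,0,4.5]]])

```text
clock: 3.03
eef_pos: [560.1, -67.7, 29.9]
tool_rot: [3.141, -0.0, 1.579]
force: [0.4, -0.3, -0.1]
width: 45.1
```

```bash
python3 - <<'E'
from h import *
from cell import get_image
c=np.array([560.3,-158.3])
P=[]
for a in (5,12,20,28,36,44,52,60,63):
    t=np.radians(90.5+a);p=c+94*np.array([np.cos(t),np.sin(t)]);P.append((round(p[0],1),round(p[1],1),28,90.5+a))
rows(P)
a=get_image("side")["img"][200:340,260:420]
cv2.imwrite("pics/l2s.png",cv2.resize(a,None,fx=4,fy=4))
E
```

```text
now [560.1 -67.7  29.9] [180.   -0.   90.5] F [ 0.4 -0.3 -0.1] w 45.1 t 3.0333 q [-0.11  0.77  0.28  1.9  -0.39  0.53  0.45]
(np.float64(551.3), np.float64(-64.7), 28, 95.5) -> [ 0.31 -0.88  0.19] [ 0.    -0.    -0.088]
(np.float64(540.0), np.float64(-66.5), 28, 102.5) -> [ 0.14 -2.01  0.19] [ 0.   -0.   -0.21]
(np.float64(527.4), np.float64(-70.3), 28, 110.5) -> [-0.23 -3.27  0.18] [ 0.   -0.   -0.35]
(np.float64(515.4), np.float64(-75.7), 28, 118.5) -> [-0.76 -4.47  0.18] [ 0.    -0.    -0.489]
(np.float64(504.4), np.float64(-82.7), 28, 126.5) -> [-1.45 -5.58  0.18] [ 0.    -0.    -0.629]
(np.float64(494.4), np.float64(-91.3), 28, 134.5) -> [-2.3  -6.59  0.18] [ 0.    -0.    -0.768]
(np.float64(485.7), np.float64(-101.1), 28, 142.5) -> [-3.28 -7.46  0.18] [ 0.    -0.    -0.908]
(np.float64(478.5), np.float64(-112.0), 28, 150.5) -> [-4.36 -8.19  0.18] [ 0.    -0.    -1.048]
(np.float64(476.2), np.float64(-116.4), 28, 153.5) -> [-4.8  -8.43  0.18] [ 0.  -0.  -1.1]
```

View pics/l2s.png

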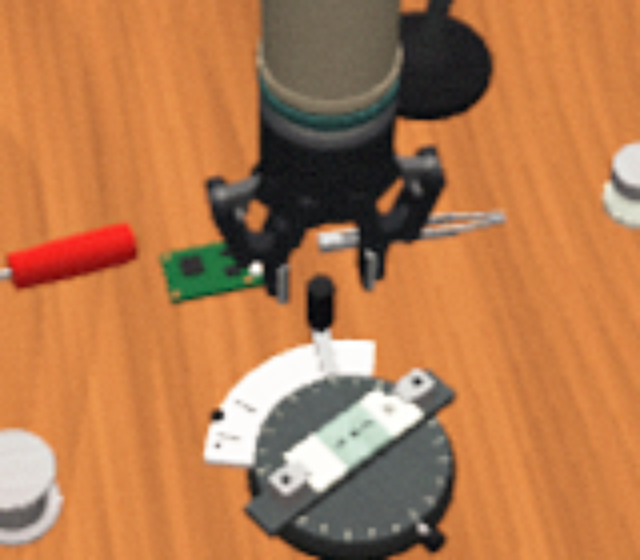

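```bash
python3 - <<'E'
from h import *
S=dict(np.load("side0.npz"))
for p in ((537,-67.7,30),(537,-67.7,38),(583,-67.7,30),(583,-67.7,38),(560,-64,60),(560,-64,24),(560,-64,42),(560,-60,42)): 
    u=proj(S,p); print(p,u,(u-[260,200])*4)
E
```

```text
(537, -67.7, 30) [330.76264475 281.14589527] [283.05057901 324.58358107]
(537, -67.7, 38) [330.76911277 279.21337262] [283.07645107 316.85349047]
(583, -67.7, 30) [349.31091615 278.37500094] [357.2436646  313.50000377]
(583, -67.7, 38) [349.40133299 276.43825282] [357.60533198 305.75301129]
(560, -64, 60) [339.9456782  271.18735242] [319.7827128  284.74940968]
(560, -64, 24) [339.73121809 279.98304028] [318.92487235 319.9321611 ]
(560, -64, 42) [339.83735289 275.63011623] [319.34941155 302.52046492]
(560, -60, 42) [339.52234713 274.31731083] [318.08938853 297.26924333]
```

```bash
python3 - <<'E'
from h import *
from cell import get_image
d=get_image("side"); c=cloud(d)
np.set_printoptions(precision=0,suppress=True,linewidth=150)
for (x0,x1) in ((326,335),(336,344),(348,357)):
  for v in range(262,286,2):
    print(v,[tuple(int(t) for t in c[v,u]) for u in range(x0,x1,2)])
cv2.imwrite("pics/l3.png",cv2.resize(d["img"][245:300,310:370],None,fx=10,fy=10,interpolation=cv2.INTER_CUBIC))
E
```

```text
262 [(524, -75, 119), (528, -80, 124), (533, -77, 119), (537, -79, 120), (559, 8, 3)]
264 [(523, -78, 115), (528, -79, 115), (533, -77, 112), (553, 4, 1), (558, 5, -1)]
266 [(524, -76, 104), (527, -82, 112), (533, -78, 105), (551, -3, 4), (556, -6, 6)]
268 [(524, -74, 94), (529, -73, 92), (532, -79, 98), (551, -7, 1), (556, -9, 2)]
270 [(524, -73, 85), (528, -75, 87), (532, -79, 91), (550, -14, 1), (555, -12, -2)]
272 [(524, -75, 80), (529, -73, 76), (533, -78, 82), (548, -22, 4), (554, -19, -1)]
274 [(533, -21, -1), (538, -23, 0), (533, -76, 71), (547, -29, 6), (552, -27, 2)]
276 [(531, -31, 3), (536, -33, 4), (541, -34, 5), (546, -33, 3), (551, -35, 4)]
278 [(530, -38, 4), (535, -37, 1), (540, -38, 1), (545, -40, 4), (550, -41, 3)]
280 [(529, -40, 0), (534, -42, 1), (539, -44, 1), (544, -44, 1), (548, -48, 4)]
282 [(528, -50, 4), (533, -51, 4), (538, -51, 3), (543, -51, 2), (548, -49, -1)]
284 [(527, -51, -2), (532, -53, 0), (537, -55, 1), (542, -54, -1), (546, -59, 4)]
262 [(564, 9, 0), (569, 8, 0), (574, 4, 4), (579, 3, 4)]
264 [(563, 3, 0), (568, 3, 0), (574, 2, 0), (578, 1, 0)]
[... 952 characters left out ...]
 -69, 74), (585, -78, 85), (592, -72, 76), (611, -17, 0)]
270 [(589, -21, 1), (582, -70, 68), (586, -76, 75), (604, -24, 1), (609, -26, 3)]
272 [(589, -24, -2), (593, -29, 3), (598, -31, 4), (603, -30, 1), (608, -32, 3)]
274 [(587, -35, 3), (591, -38, 6), (596, -37, 3), (601, -39, 6), (606, -38, 3)]
276 [(586, -39, 0), (590, -41, 2), (596, -41, 0), (601, -40, 0), (606, -43, 1)]
278 [(584, -46, 1), (589, -48, 3), (595, -46, 0), (598, -51, 6), (604, -49, 2)]
280 [(583, -53, 3), (587, -56, 6), (592, -56, 5), (597, -56, 4), (603, -55, 1)]
282 [(582, -59, 4), (587, -59, 2), (592, -59, 1), (597, -60, 1), (601, -64, 6)]
284 [(581, -63, 0), (585, -66, 4), (591, -65, 1), (595, -68, 4), (600, -67, 2)]
```

View pics/l3.png

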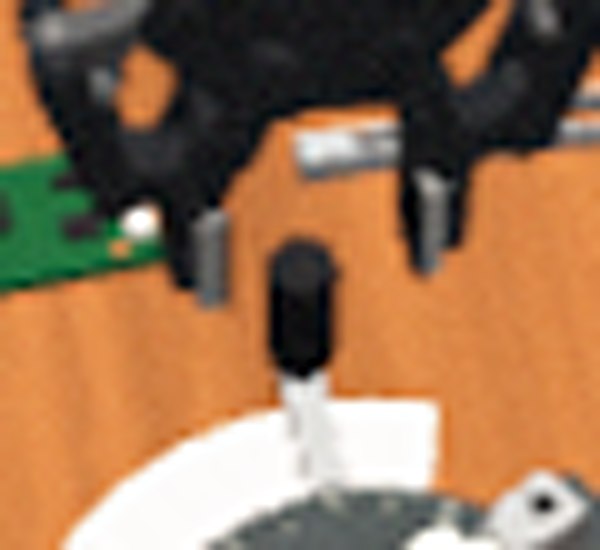

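```bash
python3 - <<'E'
from h import *
from cell import read_state,get_image
s=read_state();print(s["eef_pos"],s["clock"],s["qpos"],s["width"],s["force"])
S=dict(np.load("side0.npz"))
for z in (110,120,130,140,150): u=proj(S,(535,-72,z)); print(z,(u-[260,200])*4)
d=get_image("side");c=cloud(d)
print(c[273:275,330:333])
im=d["img"]; cv2.imwrite("pics/l4.png",im)
E
```

```text
[561.34350782 -68.42544247  30.93194111] 3.1333 [-0.10604179  0.76842435  0.27974142  1.89830953 -0.39305354  0.52520969
  0.44914859] 44.66681381342433 [ 0.18436311 -0.31597346 -0.20490913]
110 [281.26309379 250.27234272]
120 [281.28641292 239.66958853]
130 [281.31001241 228.93935667]
140 [281.33389735 218.07933424]
150 [281.35807296 207.08715202]
[[[532.77500919 -80.25656603  81.00205694]
  [535.98823126 -75.82649346  74.3147308 ]
  [537.56917288 -80.13339466  79.66941263]]

 [[532.83904949 -79.92838333  76.60150011]
  [535.10689726 -80.58387675  76.92350064]
  [538.41164388 -75.78445698  69.69442847]]]
```

View pics/l4.png

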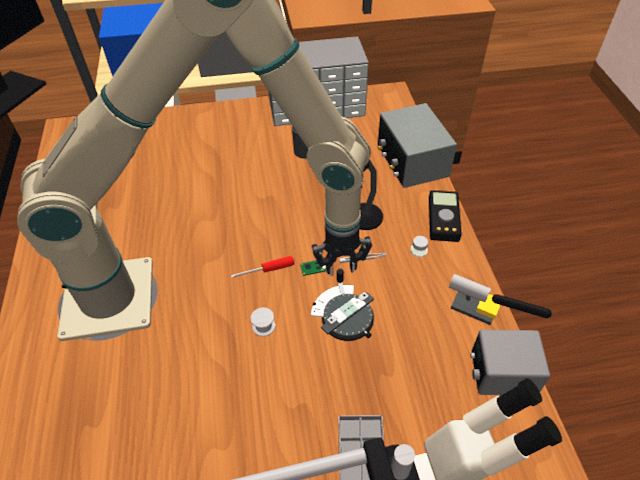

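The pictures put the finger tips around z≈70 while the state says the TCP is at 30. That discrepancy needs settling before I go on. I'll raise the tool, shut the fingers and measure the tip directly.

Call:
carry_out(series=[[[0,0,-4,0,0,0,0],[0,0,-4,0,0,0,0],[0,0,-4,0,0,0,0],[0,0,-4,0,0,0,0],[0,0,-4,0,0,0,0]]])

```text
clock: 3.6
eef_pos: [559.8, -68.4, 69.3]
tool_rot: [3.141, -0.0, 1.578]
force: [-1.1, 0.9, 1.2]
width: -0.2
```

Call:
carry_out(series=[[[0,0,0,0,0,0,0],[0,0,0,0,0,0,0],[0,0,0,0,0,0,0]]])

```text
clock: 3.85
eef_pos: [559.6, -68.7, 68.6]
tool_rot: [-3.141, -0.0, 1.578]
force: [0.7, 1.1, -0.5]
width: -0.1
```

```bash
python3 - <<'E'
from h import *
from cell import read_state,get_image
s=read_state();print(s["eef_pos"],s["width"])
d=get_image("side")
p=s["eef_pos"]
S0=dict(np.load("side0.npz"))
im=d["img"].copy()
print("reported TCP px",proj(d,p),"crop",(proj(d,p)-[310,225])*8, [((proj(d,p+[0,-11,k])-[310,225])*8).round() for k in (0,20,40)])
cv2.imwrite("pics/l5.png",cv2.resize(im[225:300,310:370],None,fx=8,fy=8,interpolation=cv2.INTER_CUBIC))
cv2.imwrite("pics/l6.png",cv2.resize(S0["img"][0:100,130:230],None,fx=6,fy=6,interpolation=cv2.INTER_CUBIC))
for dz in (-11,0,20,40): print("start TCP",dz,(proj(S0,(249.1,599.6,200+dz))-[130,0])*6)
E
```

```text
[559.58436959 -68.65153371  68.59656664] -0.0682513125616876
reported TCP px [340.20063583 270.59994235] crop [241.60508667 364.79953881] [array([249., 394.]), array([250., 354.]), array([251., 312.])]
start TCP -11 [372.69056378 478.14299791]
start TCP 0 [368.39074075 458.51338227]
start TCP 20 [360.45671814 422.29286504]
start TCP 40 [352.36910894 385.37119205]
```

View pics/l5.png

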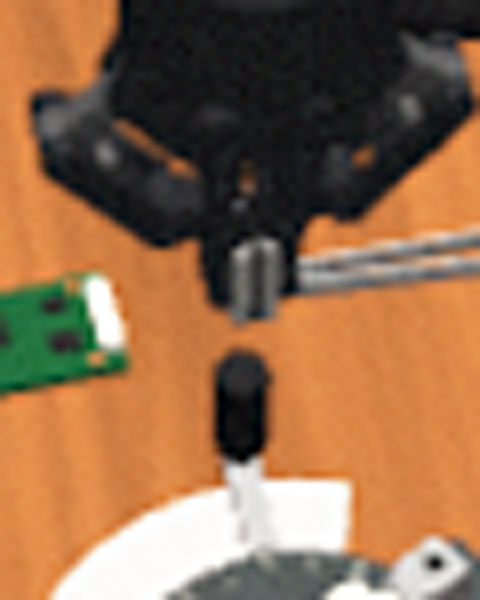

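View pics/l6.png

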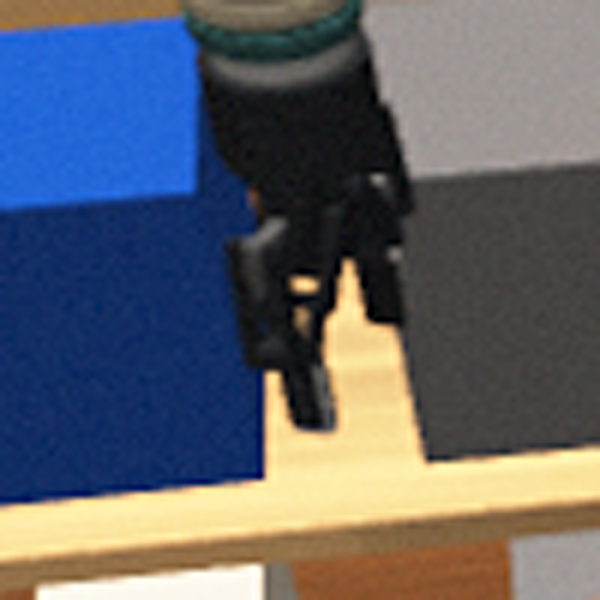

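```bash
python3 - <<'E'
from h import *
from cell import get_image
S0=dict(np.load("side0.npz"))
for s in (1,-1):
  for z in (213,235,250): print(s,z,(proj(S0,(249.1+s*16.5,599.6+s*40,z))-[130,0])*6)
c=cloud(S0);print("start tip depth",c[66:71:2,179:185:2].round().tolist())
d=get_image("side");c=cloud(d)
for v in range(254,268): print(v,c[v,338:346].round().astype(int).tolist())
E
```

```text
1 213 [395.96660987 385.46509642]
1 235 [387.61439845 345.25868492]
1 250 [381.81901049 317.3604743 ]
-1 213 [329.38726424 486.37215001]
-1 235 [320.01914727 445.83056018]
-1 250 [313.51481274 417.682314  ]
start tip depth [[[227.0, 551.0, 267.0], [234.0, 541.0, 273.0], [237.0, 556.0, 263.0]], [[226.0, 552.0, 261.0], [231.0, 552.0, 260.0], [236.0, 553.0, 259.0]], [[224.0, 557.0, 251.0], [231.0, 543.0, 259.0], [235.0, 550.0, 254.0]]]
254 [[551, -78, 146], [553, -80, 147], [555, -81, 149], [560, -70, 133], [561, -77, 142], [563, -80, 145], [565, -82, 147], [567, -80, 144]]
255 [[551, -80, 145], [553, -81, 146], [556, -79, 143], [558, -78, 141], [561, -76, 137], [563, -80, 142], [565, -78, 139], [569, -73, 132]]
256 [[553, -73, 131], [554, -79, 139], [556, -79, 138], [559, -78, 136], [561, -78, 136], [563, -80, 138], [565, -79, 136], [569, -75, 131]]
257 [[553, -73, 128], [554, -77, 133], [557, -76, 131], [559, -78, 134], [561, -78, 132], [563, -81, 136], [565, -82, 136], [569, -75, 127]]
258 [[552, -75, 128], [554, -80, 133], [556, -78, 130], [558, -80, 132], [561, -76, 127], [564, -77
[... 527 characters left out ...]
-80, 117], [562, -77, 112], [564, -78, 114], [585, 5, 2], [587, 5, 1]]
263 [[553, -75, 108], [554, -79, 113], [557, -78, 111], [559, -80, 113], [561, -78, 110], [564, -76, 106], [584, 3, 1], [587, 2, 1]]
264 [[553, -75, 105], [555, -77, 107], [556, -79, 109], [559, -77, 105], [561, -80, 109], [563, -80, 108], [584, 1, -2], [587, 0, 0]]
265 [[568, -1, 1], [570, -4, 4], [573, -3, 2], [576, -1, -1], [577, -6, 6], [581, -4, 2], [583, -6, 4], [585, -8, 7]]
266 [[567, -6, 4], [570, -5, 1], [572, -7, 4], [575, -6, 2], [576, -11, 8], [580, -5, -1], [583, -5, -2], [585, -6, -1]]
267 [[566, -10, 5], [570, -4, -5], [571, -10, 4], [574, -10, 4], [577, -9, 0], [579, -11, 3], [581, -13, 5], [585, -9, -1]]
```

The side depth also puts the shut tip at z≈105 against a reported 68.6. The x and y values agree, and the start image shows the same offset. So the real tip sits about 36 mm higher than reported, and the table and grip heights check out in this camera. I'll use that offset, descend in steps and verify by picture and force.

Call:
carry_out(series=[[[0.4,0,0,0,0,0,4.5],[0.4,0,0,0,0,0,4.5],[0.4,0,2,0,0,0,4.5],[0.4,0,4,0,0,0,4.5],[0.4,0,5.5,0,0,0,4.5]]])

```text
clock: 4.37
eef_pos: [559.7, -64.2, 13.0]
tool_rot: [-3.141, -0.0, 1.578]
force: [-1.3, 0.1, -0.1]
width: 45.1
```

Call:
carry_out(series=[[[0,0,0.8,0,0,0,4.5],[0,0,0.8,0,0,0,4.5],[0,0,0.8,0,0,0,4.5]]])

```text
clock: 4.62
eef_pos: [559.9, -64.7, 6.0]
tool_rot: [-3.141, 0.0, 1.578]
force: [0.7, -0.2, 0.3]
width: 45.4
```

```bash
cat > look.py <<'E'
import sys
from h import *
from cell import read_state,get_image
def look(o,n="side",x0=310,y0=235,w=64,h=64,k=8):
    d=get_image(n); cv2.imwrite(f"pics/{o}.png",cv2.resize(d["img"][y0:y0+h,x0:x0+w],None,fx=k,fy=k,interpolation=cv2.INTER_CUBIC)); return d
E
python3 - <<'E'
from look import *
s=read_state();print(s["eef_pos"],s["width"],s["force"])
d=look("l7");c=cloud(d)
for v in range(272,286): print(v,c[v,328:334].round().astype(int).tolist())
E
```

```text
[559.87248537 -64.72745088   6.019403  ] 45.39751276969945 [ 0.72496383 -0.18557927  0.25263204]
272 [[530, -68, 69], [531, -75, 79], [534, -73, 75], [536, -75, 78], [549, -21, 3], [552, -19, -1]]
273 [[530, -69, 67], [531, -75, 74], [534, -73, 70], [536, -74, 71], [548, -27, 6], [550, -26, 4]]
274 [[529, -73, 68], [531, -76, 72], [534, -73, 67], [536, -75, 69], [548, -24, -1], [550, -28, 3]]
275 [[529, -72, 63], [532, -73, 64], [534, -76, 67], [536, -73, 63], [548, -27, -2], [550, -28, -1]]
276 [[530, -72, 58], [531, -76, 64], [534, -72, 58], [536, -75, 62], [546, -34, 3], [549, -31, -1]]
277 [[530, -70, 52], [531, -75, 59], [534, -75, 58], [537, -72, 52], [546, -35, 0], [549, -35, 1]]
278 [[529, -73, 52], [531, -75, 54], [533, -77, 56], [536, -75, 53], [546, -37, -1], [548, -38, 0]]
279 [[535, -40, 2], [531, -75, 51], [534, -74, 48], [536, -74, 47], [544, -45, 5], [547, -42, 1]]
280 [[535, -43, 1], [532, -72, 42], [534, -75, 45], [542, -43, 0], [545, -43, -1], [548, -42, -3]]
281 [[534, -47, 3], [536, -48, 4], [538, -50, 6], [541, -49, 4], [544, -48, 2], [546, -49, 2]]
282 [[534, -49, 1], [536, -50, 2], [539, -48, -1], [540, -53, 5], [543, -51, 2], [546, -49, -1]]
283 [[533, -51, 1], [535, -53, 2], [538, -52, 1], [541, -51, -2], [542, -57, 6], [545, -55, 3]]
284 [[532, -56, 3], [535, -56, 2], [537, -56, 1], [539, -58, 4], [542, -58, 4], [545, -57, 1]]
285 [[531, -61, 6], [534, -59, 2], [537, -59, 1], [539, -60, 3], [541, -62, 5], [544, -59, 0]]
```

View pics/l7.png

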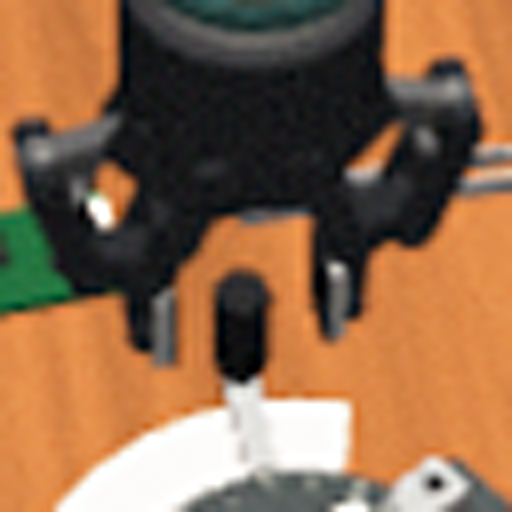

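Rechecked: with TCP reported at 6, the tips are at z≈44, beside the grip. Lower 8 mm more and narrow the cage to 30 mm.

Call:
carry_out(series=[[[0,0,0.9,0,0,0,3.0],[0,0,0.9,0,0,0,3.0],[0,0,0.9,0,0,0,3.0],[0,0,0.9,0,0,0,3.0]]])

```text
clock: 5.0
eef_pos: [560.0, -64.7, -2.7]
tool_rot: [3.141, -0.0, 1.578]
force: [-0.5, -0.3, 0.1]
width: 30.0
```

```bash
cat > arc.py <<'E'
from look import *
import sys
c=np.array([560.3,-158.3]); P=[]
for a in map(float,sys.argv[1:]):
    t=np.radians(90.5+a);p=c+94*np.array([np.cos(t),np.sin(t)]);P.append((round(float(p[0]),1),round(float(p[1]),1),-3,90.5+a))
rows(P)
E
python3 arc.py 5 11 17 23 29; python3 -c "
from look import *
look('l8')"
```

```text
now [560.  -64.7  -2.7] [180.   -0.   90.4] F [-0.5 -0.3  0.1] w 30.0 t 5.0 q [-0.09  0.82  0.25  1.91 -0.42  0.46  0.46]
(551.3, -64.7, -3, 95.5) -> [ 0.   -0.87  0.03] [ 0.    -0.    -0.089]
(541.6, -66.2, -3, 101.5) -> [-0.14 -1.85  0.03] [ 0.     0.    -0.194]
(532.0, -68.7, -3, 107.5) -> [-0.38 -2.81  0.03] [ 0.     0.    -0.298]
(522.8, -72.1, -3, 113.5) -> [-0.72 -3.73  0.03] [ 0.     0.    -0.403]
(514.0, -76.5, -3, 119.5) -> [-1.15 -4.61  0.03] [ 0.     0.    -0.508]
```

View pics/l8.png

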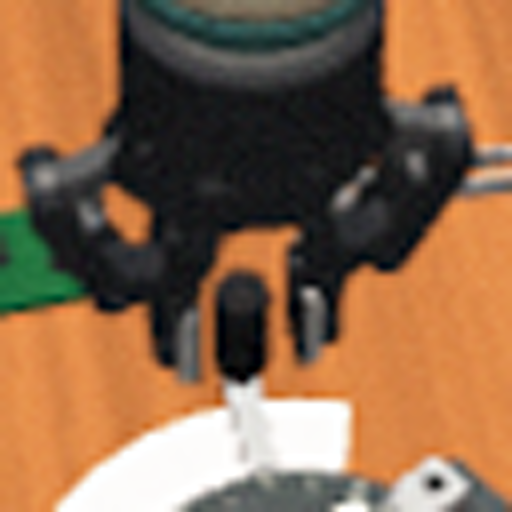

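Call:
carry_out(series=[[[0,-0.9,0,0,0,-0.09,3.0],[-0.1,-1.8,0,0,0,-0.19,3.0],[-0.4,-2.8,0,0,0,-0.3,3.0],[-0.7,-3.7,0,0,0,-0.4,3.0],[-1.1,-4.6,0,0,0,-0.5,3.0]]])

```text
clock: 5.47
eef_pos: [517.0, -74.9, -2.4]
tool_rot: [3.136, 0.002, 2.084]
force: [5.0, 1.2, -3.3]
width: 30.0
```

```bash
python3 arc.py 35 41 47 53 59 62; python3 -c "
from look import *
look('l9')"
```

```text
now [517.  -74.9  -2.4] [1.797e+02 1.000e-01 1.194e+02] F [ 5.   1.2 -3.3] w 30.0 t 5.4667 q [ 0.02  0.78  0.1   2.03 -0.22  0.35  0.82]
(505.7, -81.8, -3, 125.5) -> [-0.05 -1.32  0.05] [ 0.005  0.003 -0.106]
(498.0, -87.9, -3, 131.5) -> [-0.2  -2.29  0.05] [ 0.005  0.003 -0.211]
(491.0, -94.8, -3, 137.5) -> [-0.46 -3.24  0.04] [ 0.005  0.003 -0.315]
(484.7, -102.4, -3, 143.5) -> [-0.81 -4.16  0.04] [ 0.005  0.004 -0.42 ]
(479.3, -110.6, -3, 149.5) -> [-1.26 -5.04  0.04] [ 0.005  0.004 -0.525]
(476.9, -114.9, -3, 152.5) -> [-1.51 -5.46  0.03] [ 0.005  0.004 -0.577]
```

View pics/l9.png

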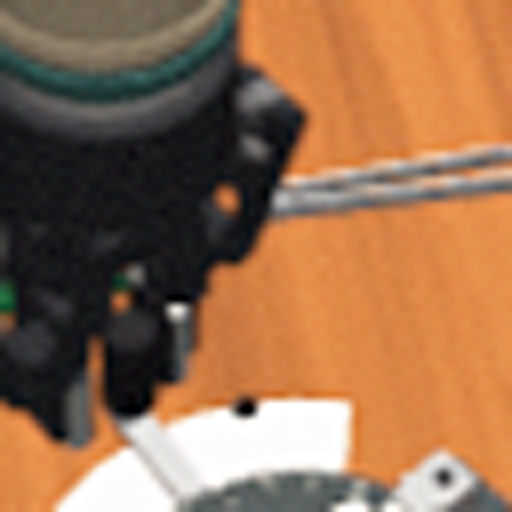

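The lever is moving: the bar is now at crop (150,440) and the grip is between the pads. The vacated clamped notch shows dark at (245,405). Continuing.

Call:
carry_out(series=[[[0,-1.1,0,0,0,-0.1,3.0],[-0.2,-2.2,0,0,0,-0.2,3.0],[-0.4,-3.2,0,0,0,-0.31,3.0],[-0.8,-4.1,0,0,0,-0.42,3.0],[-1.2,-5.0,0,0,0,-0.52,3.0]]])

```text
clock: 5.93
eef_pos: [475.8, -111.4, -2.7]
tool_rot: [-3.141, 0.0, 2.601]
force: [-0.6, -0.6, -0.1]
width: 30.2
```

```bash
python3 arc.py 57.3 62 64; python3 -c "
from look import *
look('l10',x0=290,y0=250,w=100,h=80,k=7)"
```

```text
now [ 475.8 -111.4   -2.7] [-180.    0.  149.] F [-0.6 -0.6 -0.1] w 30.2 t 5.9333 q [ 0.18  0.75 -0.01  2.11  0.03  0.28  1.18]
(480.8, -108.2, -3, 147.8) -> [-0.27  0.53  0.03] [-0.     0.     0.021]
(476.9, -114.9, -3, 152.5) -> [-0.28 -0.24  0.03] [-0.     0.    -0.061]
(475.5, -117.8, -3, 154.5) -> [-0.31 -0.57  0.03] [-0.     0.    -0.095]
```

View pics/l10.png

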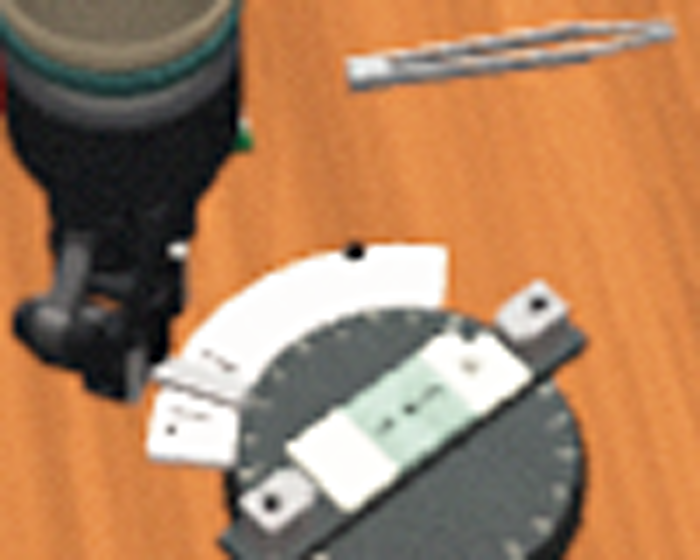

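The jaws have drawn back from both plate ends and the bar lies between the two lines. The plate's notch shows at (455,335). I'll give the lever a light follow-up push to be sure it is seated.

Call:
carry_out(series=[[[-0.3,-0.2,0,0,0,-0.06,3.0],[-0.3,-0.5,0,0,0,-0.08,3.0],[-0.3,-0.5,0,0,0,-0.08,3.0]]])

```text
clock: 6.23
eef_pos: [477.8, -114.9, -2.8]
tool_rot: [3.139, 0.002, 2.677]
force: [1.6, 3.6, -1.3]
width: 29.7
```

Call:
carry_out(series=[[[0,0.4,0,0,0,0,3.0],[0,0.4,0,0,0,0,3.6],[0,0.4,-5,0,0,0,3.6],[0,0.4,-9,0,0,0,3.6],[0,0.4,-11,0,0,0,3.6]]])

```text
clock: 6.65
eef_pos: [478.3, -113.2, 109.1]
tool_rot: [-3.141, 0.001, 2.676]
force: [1.0, -0.4, 0.3]
width: 35.9
```

```bash
python3 - <<'E'
from look import *
rows([(480.8,-108.2,100,150)])
look('l11',x0=290,y0=250,w=100,h=80,k=7)
look('l11t',"top",330,210,90,90,6)
E
```

```text
now [ 478.3 -113.2  109.1] [-180.     0.   153.3] F [ 1.  -0.4  0.3] w 35.9 t 6.65 q [ 0.21  0.54 -0.05  2.04  0.05  0.55  1.23]
(480.8, -108.2, 100, 150) -> [-0.    0.56  0.91] [-0.     0.001  0.058]
```

View pics/l11.png

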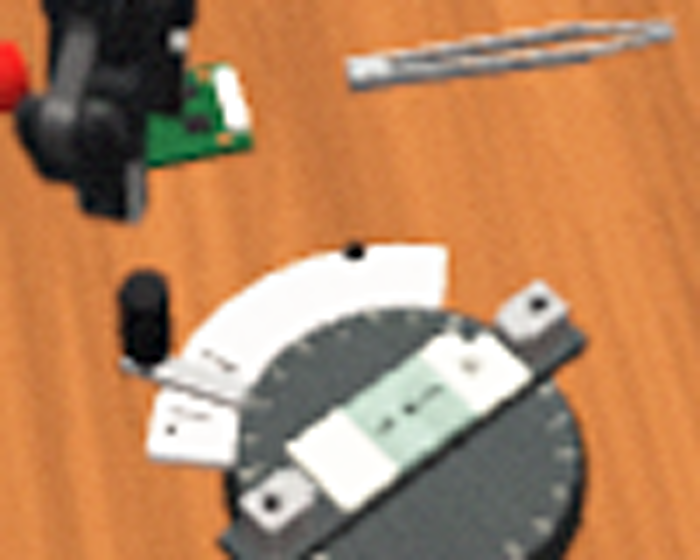

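View pics/l11t.png

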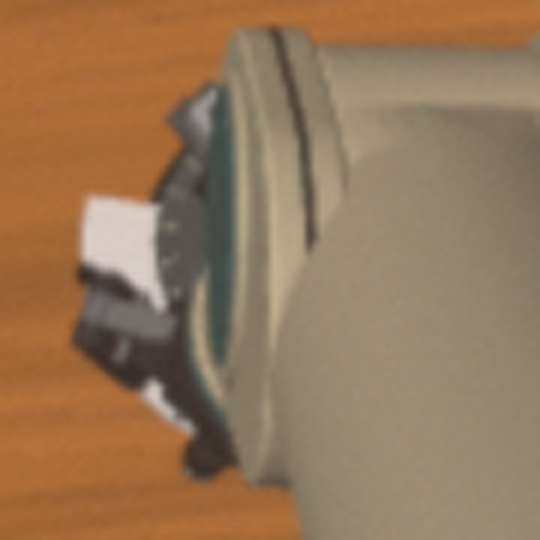

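Lever rests in the open notch (bar between the two lines). Now measure the freed plate.

```bash
python3 - <<'E'
from look import *
d=get_image("side"); im=d["img"]; 
g=lambda x,y:(290+(x-3)/7,250+(y-3)/7)
for p in ((288,447),(352,510),(533,375)): print(p,ray(d,*g(*p),41).round(1))
hsv=cv2.cvtColor(im,cv2.COLOR_BGR2HSV)
# rotated-rect of plate: bright/greenish px between jaws
m=np.zeros(im.shape[:2],np.uint8)
c=cloud(d)
sub=(im.min(-1)>120)&(hsv[...,1]<70)
m[sub]=255
n,l,st,ce=cv2.connectedComponentsWithStats(m[250:335,290:390])
for i in range(1,n):
    if st[i,4]>40: print(st[i],ce[i]+[290,250])
k=l==l[310-250,349-290]; ys,xs=np.nonzero(k); 
W=np.array([ray(d,x+290,y+250,41)[:2] for x,y in zip(xs,ys)],np.float32)
print(len(W),cv2.minAreaRect(W))
for j in ((270,503),(538,303)): print("jaw hole",ray(d,*g(*j),45).round(1))
print("label",ray(d,*g(472,366),41))
E
```

```text
(288, 447) [ 519.  -164.8   41. ]
(352, 510) [ 535.1 -192.1   41. ]
(533, 375) [ 604.4 -152.    41. ]
[50  4 30  8 84] [352.3452381  257.85714286]
[ 21  35  43  32 556] [329.31834532 298.16726619]
[71 40 10  9 55] [365.27272727 294.2       ]
[ 34  45  42  31 489] [345.43353783 310.1390593 ]
489 ((550.631591796875, -164.69248962402344), (107.361328125, 35.4057731628418), 31.366899490356445)
jaw hole [ 509.  -187.2   45. ]
jaw hole [ 611.6 -126.7   45. ]
label [ 585.13664619 -144.79921181   41.        ]
```

```bash
python3 - <<'E'
from h import *
rows([(535.7,-172.9,90,30.5)])
E
```

```text
now [ 479.5 -113.5  109.1] [179.9   0.3 153.3] F [-0.4  1.1  0.1] w 36.1 t 6.8 q [ 0.21  0.54 -0.05  2.04  0.05  0.55  1.23]
(535.7, -172.9, 90, 30.5) -> [-7.68 -2.79  1.95] [6.000e-03 2.000e-03 2.144e+00]
```

Call:
carry_out(series=[[[-2,-0.7,-1,0,0,0.12,4.8],[-4,-1.4,-1,0,0,0.24,4.8],[-6,-2,0,0,0,0.36,4.8],[-7.7,-2.8,0,0,0,0.48,4.8],[-7.7,-2.8,0,0,0,0.6,4.8]]])

```text
clock: 7.22
eef_pos: [535.5, -176.2, 105.5]
tool_rot: [-3.14, 0.002, 2.068]
force: [0.7, -1.2, 0.6]
width: 47.9
```

Call:
carry_out(series=[[[0,0,0,0,0,0.12,4.8],[0,0,0,0,0,0.24,4.8],[0,0,0,0,0,0.36,4.8],[0,0,0,0,0,0.48,4.8],[0,0,0,0,0,0.6,4.8]]])

```text
clock: 7.63
eef_pos: [533.0, -172.3, 105.5]
tool_rot: [-3.139, 0.0, 1.47]
force: [-0.3, -0.1, -0.7]
width: 48.2
```

Call:
carry_out(series=[[[0,0,0,0,0,0.12,4.8],[0,0,0,0,0,0.24,4.8],[0,0,0,0,0,0.36,4.8],[0,0,0,0,0,0.48,4.8],[0,0,0,0,0,0.6,4.8]]])

```text
clock: 8.05
eef_pos: [533.0, -172.3, 105.6]
tool_rot: [-3.139, 0.002, 0.87]
force: [-0.1, 0.8, -0.3]
width: 48.2
```

```bash
python3 - <<'E'
from h import *
rows([(535.7,-172.9,90,30.5)])
E
```

```text
now [ 533.  -172.3  105.6] [-1.799e+02  1.000e-01  4.990e+01] F [-0.1  0.8 -0.3] w 48.2 t 8.05 q [-0.04  0.68  0.47  1.87 -0.45  0.71 -0.01]
(535.7, -172.9, 90, 30.5) -> [0.13 0.24 1.56] [-0.002  0.002  0.338]
```

Call:
carry_out(series=[[[0.1,0.2,1.5,0,0,0.12,4.8],[0.1,0.2,3.5,0,0,0.24,4.8],[0.1,0.2,5.5,0,0,0.34,4.8],[0.1,0.2,7.5,0,0,0.34,4.8],[0.1,0.2,7.5,0,0,0.34,4.8]]])

```text
clock: 8.47
eef_pos: [532.6, -171.5, 27.6]
tool_rot: [-3.136, 0.007, 0.537]
force: [-0.3, 0.6, -0.1]
width: 47.8
```

Call:
carry_out(series=[[[0,0,0,0,0,0,4.8],[0,0,0,0,0,0,4.8]]])

```text
clock: 8.63
eef_pos: [536.3, -173.5, 32.2]
tool_rot: [3.141, 0.001, 0.537]
force: [0.5, 0.6, 0.5]
width: 47.9
```

```bash
python3 - <<'E'
from look import *
rows([(535.7,-172.9,10,30.5),(535.7,-172.9,-14,30.5)])
look('p1',x0=290,y0=250,w=100,h=80,k=7)
E
```

```text
now [ 536.3 -173.5   32.2] [180.    0.   30.8] F [0.5 0.6 0.5] w 47.9 t 8.6333 q [-0.03  0.8   0.47  1.9  -0.62  0.59 -0.19]
(535.7, -172.9, 10, 30.5) -> [-0.02 -0.08  2.22] [0.    0.001 0.005]
(535.7, -172.9, -14, 30.5) -> [-0.02 -0.08  4.62] [0.    0.001 0.005]
```

View pics/p1.png

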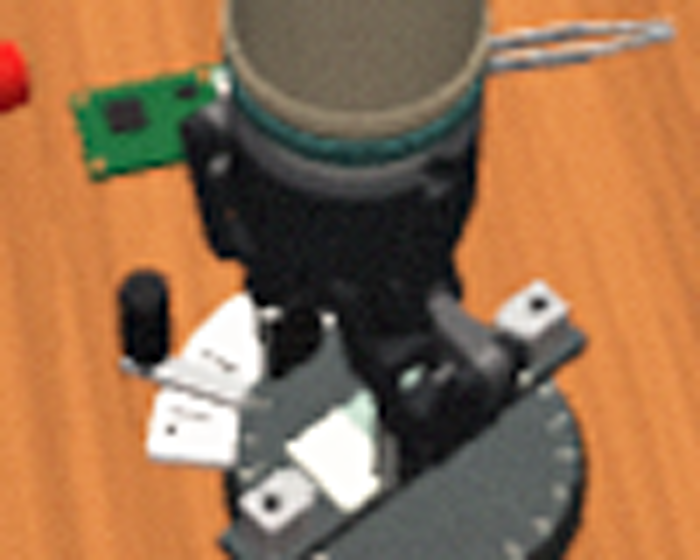

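Fingers straddle the plate at its plain end, well clear of the lever. Lowering in two steps.

Call:
carry_out(series=[[[0,-0.1,1.5,0,0,0,4.8],[0,-0.1,2.8,0,0,0,4.8],[0,-0.1,3.2,0,0,0,4.8],[0,-0.1,3.2,0,0,0,4.8]]])

```text
clock: 9.02
eef_pos: [535.8, -172.1, 0.1]
tool_rot: [-3.141, 0.0, 0.538]
force: [-0.4, -0.5, -0.2]
width: 48.0
```

```bash
python3 - <<'E'
from look import *
rows([(535.7,-172.9,-14,30.5)])
d=look('p2',x0=310,y0=270,w=70,h=70,k=8); c=cloud(d)
for v in range(304,326,1): print(v,c[v,344:356:2].round().astype(int).tolist())
E
```

```text
now [ 5.358e+02 -1.721e+02  1.000e-01] [-180.     0.    30.8] F [-0.4 -0.5 -0.2] w 48.0 t 9.0167 q [-0.    0.85  0.42  1.91 -0.66  0.52 -0.16]
(535.7, -172.9, -14, 30.5) -> [-0.04  0.06  1.41] [-0.     0.     0.005]
304 [[541, -201, 128], [544, -207, 137], [547, -211, 142], [552, -211, 140], [556, -211, 140], [560, -212, 139]]
305 [[541, -201, 125], [545, -203, 126], [548, -210, 137], [552, -210, 135], [556, -214, 140], [560, -214, 139]]
306 [[544, -189, 102], [548, -192, 105], [552, -193, 106], [557, -192, 103], [393, -841, 1129], [559, -219, 143]]
307 [[543, -194, 105], [548, -193, 102], [552, -196, 106], [556, -194, 102], [556, -214, 133], [559, -219, 140]]
308 [[542, -199, 109], [547, -196, 103], [552, -195, 100], [556, -196, 102], [556, -213, 127], [560, -217, 132]]
309 [[542, -199, 105], [546, -199, 104], [551, -198, 101], [556, -196, 96], [556, -215, 126], [559, -219, 131]]
310 [[542, -201, 104], [547, -199, 100], [560, -164, 43], [557, -193, 88], [556, -215, 123], [558, -225, 137]]
311 [[541, -203, 104], [547, -199, 95], [553, -193, 86], [551, -218, 123], [553, -227, 138], [5
[... 838 characters left out ...]
89], [551, -221, 97], [554, -226, 104], [558, -227, 105]]
320 [[542, -203, 67], [547, -202, 63], [548, -216, 86], [551, -220, 91], [554, -226, 100], [560, -222, 91]]
321 [[542, -202, 60], [547, -203, 61], [551, -205, 64], [551, -221, 89], [554, -227, 98], [571, -181, 18]]
322 [[543, -201, 56], [546, -205, 61], [551, -205, 59], [551, -221, 85], [555, -225, 90], [571, -183, 18]]
323 [[542, -202, 53], [547, -203, 53], [552, -202, 50], [551, -221, 81], [565, -188, 24], [570, -187, 19]]
324 [[543, -202, 47], [547, -204, 50], [551, -205, 50], [560, -186, 17], [565, -187, 16], [569, -192, 24]]
325 [[543, -201, 42], [546, -206, 49], [555, -189, 19], [559, -191, 21], [564, -192, 20], [569, -190, 16]]
```

View pics/p2.png

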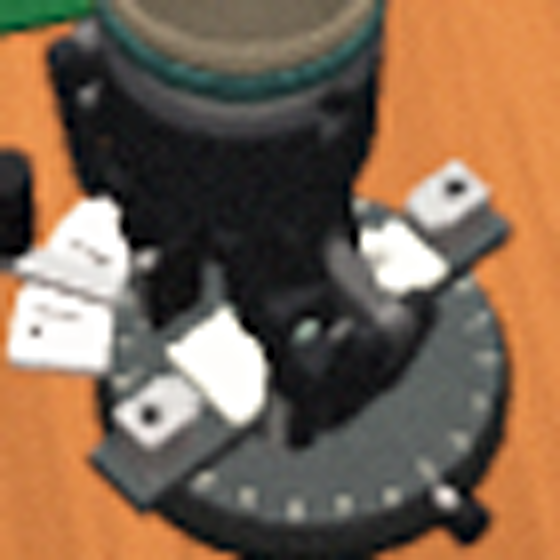

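Tips at z≈40 for reported 0. Going down 13 mm (tips ≈25-27, above the 18 mm swivel), then closing.

Call:
carry_out(series=[[[0,0,0.7,0,0,0,4.8],[0,0,1.3,0,0,0,4.8],[0,0,1.3,0,0,0,4.8],[0,0,1.3,0,0,0,4.8]]])

```text
clock: 9.4
eef_pos: [535.7, -172.1, -13.2]
tool_rot: [-3.141, 0.0, 0.538]
force: [0.1, -0.0, 0.3]
width: 47.9
```

Call:
carry_out(series=[[[0,0,0,0,0,0,3.4],[0,0,0,0,0,0,3.2],[0,0,0,0,0,0,2.6],[0,0,0,0,0,0,2.0],[0,0,0,0,0,0,2.0]]])

```text
clock: 9.82
eef_pos: [536.1, -172.4, -12.5]
tool_rot: [3.141, -0.0, 0.538]
force: [-0.4, 0.1, 5.1]
width: 28.3
```

Call:
carry_out(series=[[[0,0,0,0,0,0,2.0],[0,0,0,0,0,0,2.0],[0,0,0,0,0,0,2.0]]])

```text
clock: 10.07
eef_pos: [536.2, -172.4, -12.5]
tool_rot: [3.141, -0.0, 0.538]
force: [-0.8, 1.0, 5.9]
width: 28.6
```

```bash
python3 - <<'E'
from look import *
rows([(535.7,-172.9,40,30.5)])
look('p3',x0=310,y0=270,w=70,h=70,k=8)
E
```

```text
now [ 536.2 -172.4  -12.5] [180.   -0.   30.8] F [-0.8  1.   5.9] w 28.6 t 10.0667 q [ 0.01  0.87  0.4   1.92 -0.67  0.5  -0.14]
(535.7, -172.9, 40, 30.5) -> [-0.06  0.02 -5.25] [ 0.001 -0.     0.005]
```

View pics/p3.png

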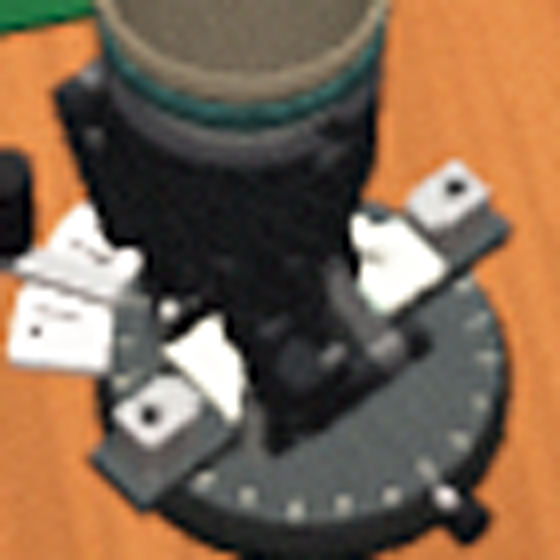

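The fingers stopped on the plate at 28.6 mm. The +6 N is the pads swinging forward as they close. Lifting straight up.

Call:
carry_out(series=[[[0,0,-0.5,0,0,0,2.0],[0,0,-1.5,0,0,0,2.0],[0,0,-3,0,0,0,2.0],[0,0,-5,0,0,0,2.0],[0,0,-7,0,0,0,2.0]]])

```text
clock: 10.53
eef_pos: [535.4, -172.0, 58.0]
tool_rot: [-3.141, 0.001, 0.538]
force: [-0.5, 0.2, 0.1]
width: 28.3
```

Call:
carry_out(series=[[[0,0,-3,0,0,0,2.0],[0,0,-6,0,0,0,2.0],[0,0,-8,0,0,0,2.0],[0,0,-8,0,0,0,2.0],[0,0,-8,0,0,0,2.0]]])

```text
clock: 10.95
eef_pos: [536.6, -172.1, 138.4]
tool_rot: [3.14, -0.002, 0.538]
force: [-0.0, 0.9, -0.5]
width: 28.9
```

```bash
python3 - <<'E'
from look import *
rows([(470,147,120,-1)])
look('p4',x0=290,y0=230,w=110,h=100,k=6)
E
```

```text
now [ 536.6 -172.1  138.4] [ 1.799e+02 -1.000e-01  3.080e+01] F [-0.   0.9 -0.5] w 28.9 t 10.95 q [-0.12  0.66  0.6   1.84 -0.5   0.8  -0.28]
(470, 147, 120, -1) -> [ 10.63 -30.82   1.82] [ 0.001 -0.002  0.556]
```

View pics/p4.png

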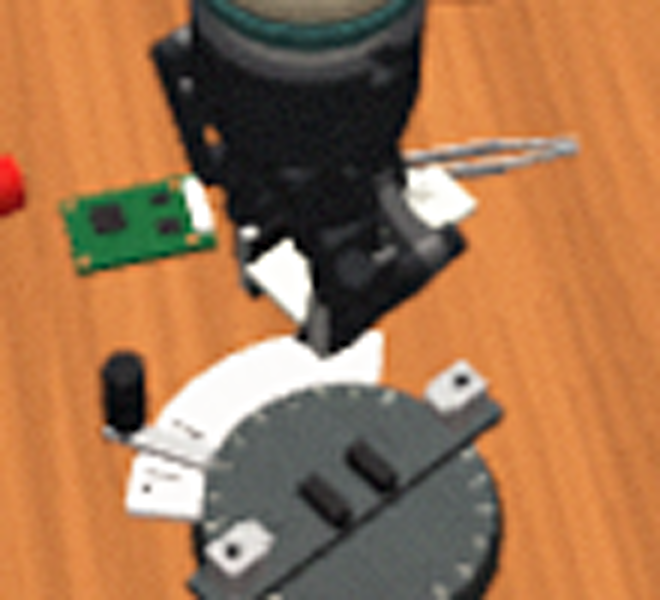

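The plate came out clean and is held at its plain end, with the rests empty and the lever still in the open notch. Next, carry it to the reader at height, offset back from the head.

Call:
carry_out(series=[[[1,-4,0,0,0,0.11,2.0],[2,-8,0,0,0,0.22,2.0],[2.5,-12,0,0,0,0.33,2.0],[3,-16,0,0,0,0.44,2.0],[4,-20,0,0,0,0.54,2.0]]])

```text
clock: 11.42
eef_pos: [464.8, 21.1, 135.8]
tool_rot: [3.141, 0.004, -0.01]
force: [0.9, 0.7, 0.0]
width: 28.3
```

Call:
carry_out(series=[[[0,0,0,0,0,0,2.0],[0,0,0,0,0,0,2.0]]])

```text
clock: 11.58
eef_pos: [465.7, 23.9, 135.5]
tool_rot: [-3.141, 0.004, 0.006]
force: [-0.1, -0.6, -0.7]
width: 28.4
```

```bash
python3 - <<'E'
from h import *
rows([(445,147,100,-0.8),(467.6,147.3,51.5,-0.8)])
E
```

```text
now [465.7  23.9 135.5] [-180.     0.2    0.3] F [-0.1 -0.6 -0.7] w 28.4 t 11.5833 q [-0.64  0.6   0.8   2.09 -0.66  0.72 -0.98]
(445, 147, 100, -0.8) -> [ -1.99 -12.32   3.56] [-0.     0.004  0.02 ]
(467.6, 147.3, 51.5, -0.8) -> [  0.29 -12.34   8.41] [-0.     0.004  0.02 ]
```

Call:
carry_out(series=[[[-1,-3,2,0,0,0.02,2.0],[-2,-6,4,0,0.004,0.02,2.0],[-2,-9,6,0,0.004,0.02,2.0],[-2,-12.3,8,0,0.004,0.02,2.0],[-2,-12.3,8.4,0,0.004,0.02,2.0]]])

```text
clock: 12.0
eef_pos: [445.7, 148.6, 49.4]
tool_rot: [-3.139, 0.002, -0.015]
force: [-0.5, 0.2, -0.7]
width: 28.7
```

Call:
carry_out(series=[[[0,0,0,0,0,0,2.0],[0,0,0,0,0,0,2.0],[0,0,0,0,0,0,2.0]]])

```text
clock: 12.25
eef_pos: [448.9, 140.8, 53.4]
tool_rot: [3.14, -0.005, -0.025]
force: [0.4, 0.0, -0.6]
width: 28.8
```

```bash
python3 - <<'E'
from look import *
rows([(467.6,147.3,51.5,-0.8)])
look('q1',x0=270,y0=120,w=130,h=130,k=5)
look('q1t',"top",190,160,120,120,5)
E
```

```text
now [448.9 140.8  53.4] [179.9  -0.3  -1.5] F [ 0.4  0.  -0.6] w 28.8 t 12.25 q [-0.79  0.73  0.64  2.15 -0.88  0.54 -1.07]
(467.6, 147.3, 51.5, -0.8) -> [ 1.86 -0.7   0.2 ] [ 0.001 -0.005 -0.012]
```

View pics/q1.png

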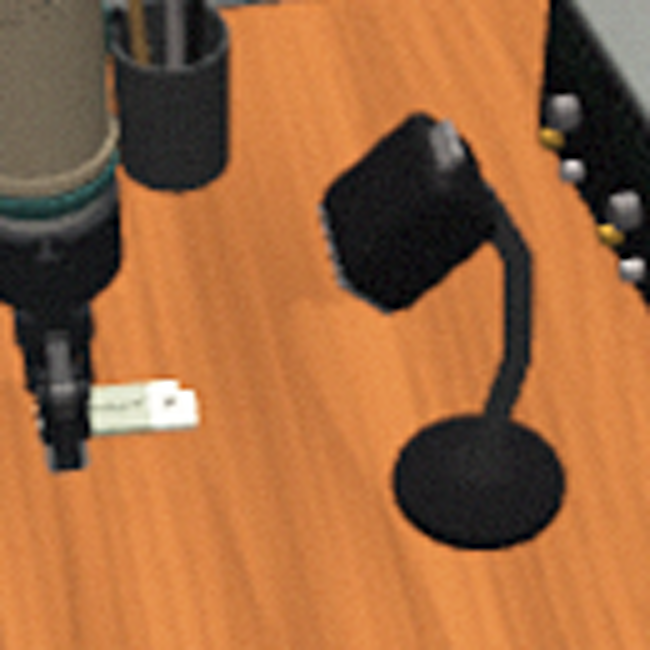

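View pics/q1t.png

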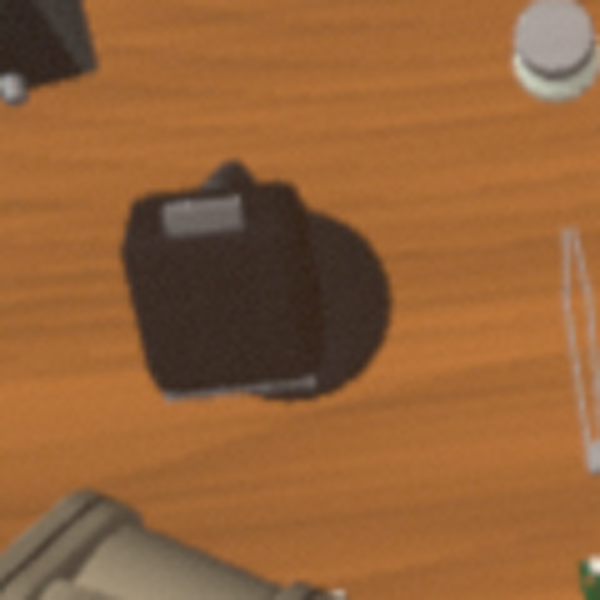

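Label end with notch faces the reader (side crop: label dot (168,402)). Moving in.

Call:
carry_out(series=[[[0.9,-0.7,0.2,0,-0.003,-0.01,2.0],[1.9,-0.7,0.2,0,-0.005,-0.01,2.0],[1.9,-0.7,0.2,0,-0.005,-0.01,2.0],[1.9,-0.7,0.2,0,-0.005,-0.01,2.0],[1.9,-0.7,0.2,0,-0.005,-0.01,2.0]]])

```text
clock: 12.77
eef_pos: [466.7, 149.1, 51.4]
tool_rot: [-3.141, 0.001, -0.013]
force: [-0.0, -0.8, -1.2]
width: 28.3
```

Call:
carry_out(series=[[[0,0,0,0,0,0,2.0],[0,0,0,0,0,0,2.0],[0,0,0,0,0,0,2.0]]])

```text
clock: 13.02
eef_pos: [466.8, 149.7, 51.2]
tool_rot: [-3.141, 0.001, -0.012]
force: [0.6, 0.2, 0.2]
width: 28.5
```

```bash
python3 - <<'E'
from look import *
rows([(467.6,147.3,51.5,-0.8)])
d=look('q2',x0=290,y0=160,w=60,h=60,k=10); np.savez("q2.npz",**d)
look('q2t',"top",200,200,80,80,8)
c=cloud(d)
im=d["img"]; m=((im.min(-1)>150)).astype(np.uint8)[160:220,290:350]
n,l,st,ce=cv2.connectedComponentsWithStats(m)
for i in range(1,n):
    if st[i,4]>25:
        p=c[160:220,290:350][l==i]; print(st[i],ce[i],np.median(p,0).round(1)); 
        # plane fit
        q=p[abs(p[:,2]-np.median(p[:,2]))<8]; A=np.c_[q[:,:2]-q[:,:2].mean(0),np.ones(len(q))]; print(len(q),np.linalg.lstsq(A,q[:,2],rcond=None)[0])
E
```

```text
now [466.8 149.7  51.2] [-1.8e+02  1.0e-01 -7.0e-01] F [0.6 0.2 0.2] w 28.5 t 13.0167 q [-0.79  0.75  0.65  2.09 -0.86  0.58 -1.09]
(467.6, 147.3, 51.5, -0.8) -> [ 0.08  0.24 -0.03] [-0.     0.001  0.002]
[  6  33  20  10 173] [15.49132948 37.98843931] [510.7 146.9 107. ]
164 [-2.11013901e-02 -2.03217280e-02  1.06978076e+02]
```

View pics/q2.png

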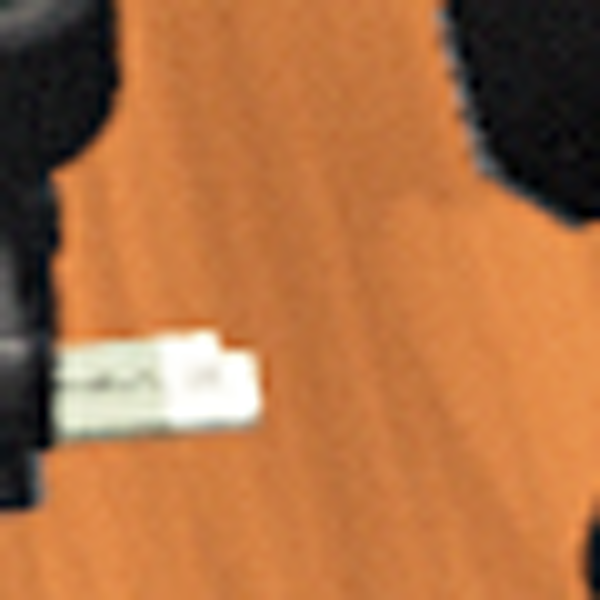

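View pics/q2t.png

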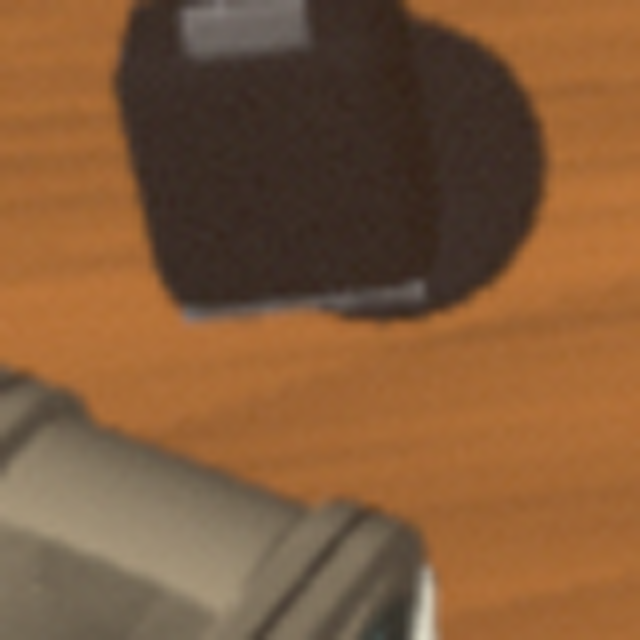

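```bash
python3 - <<'E'
from look import *
d=dict(np.load("q2.npz"))
g=lambda x,y:(290+(x-4.5)/10,160+(y-4.5)/10)
for nm,p in (("label",(202,376)),("notch in",(220,345)),("corner notch outer",(255,352)),("notch top corner",(218,332)),("back edge L",(60,350)),("front corner",(258,412)),("front edge L",(60,430))):
    print(nm,ray(d,*g(*p),105).round(1),ray(d,*g(*p),107).round(1))
c=cloud(d); P=c[160:220,290:350].reshape(-1,3); q=P[(P[:,2]>95)&(P[:,2]<120)&(P[:,0]>484)&(P[:,0]<545)&(P[:,1]>125)&(P[:,1]<170)]
print(len(q),q.mean(0),q.std(0)); r=cv2.minAreaRect(q[:,:2].astype(np.float32));print(r)
A=np.c_[q[:,:2]-q[:,:2].mean(0),np.ones(len(q))];s,res,_,_=np.linalg.lstsq(A,q[:,2],rcond=None);print(s,np.sqrt(res/len(q)*np.linalg.inv(A.T@A).diagonal()) if 0 else np.sqrt(res/len(q)), np.sqrt(np.linalg.inv(A.T@A).diagonal())*np.sqrt(res/len(q)))
E
```

```text
label [521.8 149.6 105. ] [521.6 147.7 107. ]
notch in [528.2 159.8 105. ] [527.9 157.8 107. ]
corner notch outer [536.6 155.7 105. ] [536.4 153.7 107. ]
notch top corner [528.4 164.5 105. ] [528.1 162.6 107. ]
back edge L [487.2 165.3 105. ] [487.1 163.4 107. ]
front corner [533.9 134.4 105. ] [533.6 132.5 107. ]
front edge L [483.2 137.1 105. ] [483.1 135.2 107. ]
181 [507.95412611 146.51320189 106.75564161] [13.93175566  9.64725181  2.44149492]
((508.14349365234375, 147.1385955810547), (36.08759689331055, 49.089866638183594), 83.7537841796875)
[-6.68306312e-03  2.84783981e-03  1.06755642e+02] [2.43946903] [0.01306918 0.01887342 0.18132431]
```

Side view gives the label at about (521.8, 149, 105.5), level within noise. The target is (524, 146.5, 105), so I'll make a small correction.

Call:
carry_out(series=[[[0.15,0.25,0,0,0,0,2.0],[0.15,0.25,0,0,0,0,2.0],[0.15,0.25,0,0,0,0,2.0],[0.15,0.25,0,0,0,0,2.0],[0.15,0.25,0,0,0,0,2.0]]])

```text
clock: 13.53
eef_pos: [468.7, 147.2, 51.1]
tool_rot: [-3.142, 0.001, -0.012]
force: [0.2, 0.8, -0.6]
width: 28.5
```

Call:
carry_out(series=[[[0,0,0,0,0,0,2.0],[0,0,0,0,0,0,2.0],[0,0,0,0,0,0,2.0],[0,0,0,0,0,0,2.0],[0,0,0,0,0,0,2.0]]])

```text
clock: 13.95
eef_pos: [468.7, 147.2, 51.1]
tool_rot: [-3.142, 0.001, -0.012]
force: [0.4, 0.8, -0.5]
width: 28.3
```

```bash
python3 - <<'E'
from look import *
rows([(469,147.3,51.5,-0.8)])
d=look('z1',x0=270,y0=150,w=110,h=110,k=5)
print(np.round(read_state()["qd"],3)); im=d["img"]
cv2.imwrite("pics/z2.png",im)
E
```

```text
now [468.7 147.2  51.1] [-1.8e+02  1.0e-01 -7.0e-01] F [ 0.4  0.8 -0.5] w 28.3 t 13.95 q [-0.78  0.75  0.65  2.09 -0.86  0.58 -1.09]
(469, 147.3, 51.5, -0.8) -> [ 0.03 -0.01 -0.04] [-0.     0.001  0.002]
[ 0.001 -0.001 -0.001 -0.001 -0.001  0.     0.001]
```

View pics/z2.png

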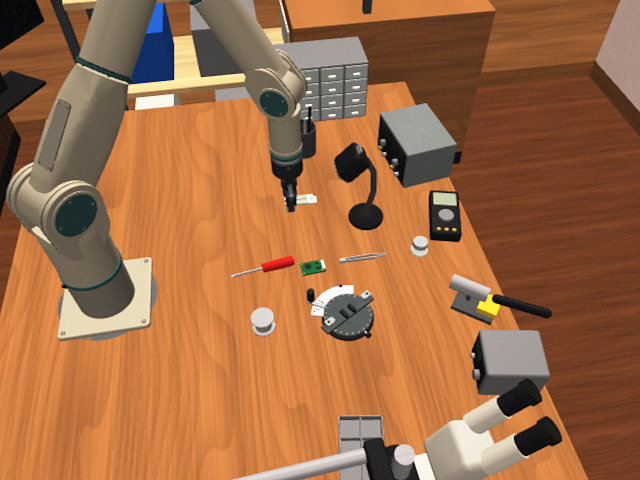

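View pics/z1.png

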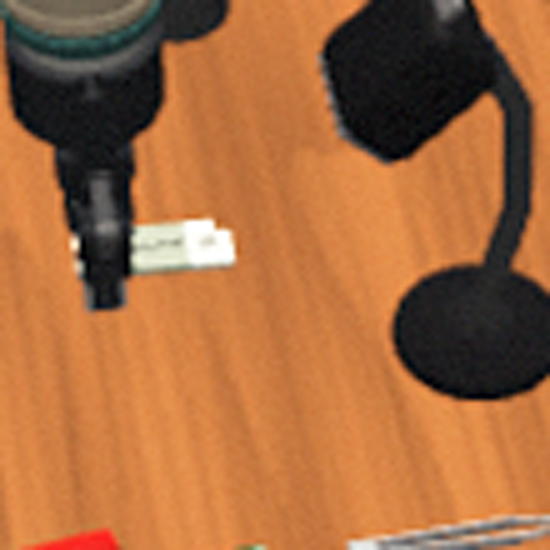

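The plate is held level and still. Its notched label end points at the reader head, with the label at crop (208,240). The lever is still open (grip at (311,295)), and tweezers, board, screwdriver and jars are where they started. Handing in.

```bash
python3 -c "
from cell import *
print(finish_job())"
```

```text
the job is handed in; nothing more can be done
None
```

I handed the job in at about 14 s, with the plate still held steady in front of the reader. No verdict came back.

- **Lever:** I swung it anticlockwise between loosely spaced fingers until the spring threw it into the marked notch, then gave it a light follow-up push that met about 4 N. The last picture shows it still there, with the jaws drawn back.
- **Plate:** I gripped it by its matt plain end, lifted it straight out and carried it to the reader, label up with the notched end pointing at the head.
- **Position:** The last side view measured was just before a final 3 mm correction. It put the label at about (522, 149, 105.5). The correction moved the arm as intended and should have brought it to (524, 146.5, 105), the reading spot I worked out, to within 2–3 mm. I did not measure the label again after it.
- **Level:** The plate was level within the depth noise of about 1°, and the arm was still.
- **Bystanders:** They looked unmoved.

Three readings disagreed:
- **Tool height:** The reported TCP height was about 36 mm below the real fingertips in every depth picture. I set all heights from the camera, plus the plate's known 41 mm seat height.
- **Plate height:** Just before that correction, depth put the plate's top at about 107 mm, against 104.7 mm from the grasp geometry. I kept the latter, because this camera read the table 1–2 mm high.
- **Plate width:** The fingers read 28.5 mm on the 30 mm plate. The grip did not slip.

The top camera was blocked by the arm at the end, so only the side view backs the final pose.

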